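# Set a re-glued tablet aside to cure

### The arm

A 7-joint arm with a two-finger parallel gripper is mounted at the origin on the work surface. World frame = base frame: x ahead of the robot, y to its left, z up, the work surface at z = 0. Lengths are in m, angles in rad, forces in N, time in s.
With the tool pointing down it reaches from about 0.425 to 0.925 m from the base axis. Payload 6.8 kg.
Tool frame: the origin (TCP) lies at the very end of the fingers, on their centre line; the grasp point (between the pads) lies 19 mm behind it (grip_point_offset is the distance from the TCP to the grasp point, in m); z points along the fingers, y is the line along which they close (so a half turn about z gives the same grasp; the last joint's range is limited). The gripper opens to 85 mm and grips with 20 to 120 N. Pads are 22 mm wide; open, the fingers measure 114 mm over their backs; the gripper's body (76 mm by 85 mm) begins 54 mm behind the grasp point. The pads swing forward as they close: fully open they stand 13 mm farther back than shut.
Start: joints at [-1.294, 0.477, 0.022, 1.555, -0.011, 1.109, -0.083], TCP at [0.253, 0.626, 0.231] pointing down, gripper open.
Joint ranges: [-2.96, 2.96], [-0.34, 2.1], [-1.41, 1.46], [0.24, 2.44], [-1.37, 4.51], [0.17, 1.92], [-2.96, 2.96]. Speed limits (rad/s): [2.39, 2.39, 3.14, 3.14, 3.14, 3.14, 3.14].

### API

Orientations are given as a unit quaternion [w, x, y, z].
In Python, from station import * gives the robot as it stands.
- The arm moves only by the tool carry_out, never from a script. Its argument "rows" is text: rows parted by semicolons, each of 4 numbers parted by spaces: the shift along the world's x, y, z in mm, then the turn about the world's z in degrees. In form: dx dy dz yaw; .... A call has 1 to 10 rows; each row shifts and turns the commanded pose from where the row before left it; what a row does not reach is not made up. A row lasts 1/8 s, in which the tool goes at most 62.5 mm and 10.7 degrees, less where a joint would pass 70% of its speed; a pose out of reach is approached as far as the arm can. A call is refused whole if a number of a shift passes 62.5 or a number of a turn 10.7, either way. A call with a gripper value outside its range is refused whole. "claw" is the finger opening in mm, from 0 to 85.4, set as the call begins (left out, the last holds). The fingers move at their own pace and stop on an object; "force" is the grip in N (left out, the last holds). Time passes only in rows, so rows that do not move let the fingers close. It gives the time, the measured TCP pose, the force, the opening and the grip force at its end, in the units of the state.
- get_obs(): the state, without advancing time (a new reading comes with each control period).
- read_camera(name): name is "side" or "top" or "wrist"; returns a dict with "img" (384x512x3 uint8, blue, green, red), "fov_y" (degrees; the focal length in pixels is half the picture's height over the tangent of half this angle, whatever the lens; pixels are square), "cx", "cy" (the principal point, pixels), "world_to_cam" (4x4, takes a point from world to camera coordinates). Camera axes: x right, y up, looking along -z (the intrinsics and any distortion apply to the point x, -y, -z); pixel columns grow to the right and rows downward; lengths in m; the calibration is good to about 2 mm. A picture is of the moment at which its call begins. There is no depth.
- hand_in(): hands the job in; it is judged then, once.
Trained networks look in the newest picture that a camera, given by its name, has taken for a name from the list of things; names that differ only in an ending like _2 or _b are one class to them, and where a whole thing is asked for, a point or a joint stands for the part that bears it (a point fixed in the world has none). Each returns a list of dicts, best first, with "confidence" (0 to 1); they miss things now and then, are a little off and sometimes report something else, mostly with a low value. They report only what shows in the picture. A call takes as long as a camera call. They do not tell look-alikes from the thing itself.
- recognise(camera, thing): "centre" ([column, row] in pixels, amid what is visible of it).
- outline_of(camera, thing): "pixels" (384x512 bool, what is visible of it) and "centre" ([column, row] in pixels, amid what is visible of it).
- place_of(camera, thing): "centre" ([column, row] in pixels: a listed point, or the origin of a listed thing).
The state is a dict: "t": time; "q": joint angles; "joint_vel": joint speeds; "joint_torque": joint torques, N m; "eef_pos": TCP position; "tool_rot": TCP orientation; "contact_force": force on the tool from outside, world axes, zero at the start; "torque": the same for the moment, N m; "gripper_width": opening from 0.0 (shut) to 1.0 (fully open); "grasp_force": force on a finger pad.
Only numpy, scipy, OpenCV 4.12 (cv2) and the standard library are available. Lean on these libraries where they do the work, as an engineer would, in place of code of your own. Each camera call takes 0.05 s, during which the arm holds its last target. There are 200 camera calls.

### The job

Clamp the re-glued tablet: turn the fixture's four knobs clockwise fully home to their end stops, one after the other and crosswise, red first, then yellow, green and blue. Also hook every tray of its parts onto the rail, each one on the short loading part at the fixture's end, and slide it along the bar past the yellow mark, so that in the end all hang still in the waiting part; never lift a tray on or off the bar beyond the mark, and leave the phone and the little jar alone.

Things in the scene. Friction and masses are not known exactly. Their poses are not given: they have to be found in the camera images.
- jig: fixed bonding fixture: aluminium base 150 (x) x 210 (y) x 14 mm with a black tablet under two grey clamp bars (tops 30 mm above the table). Origin: centre of its underside; y along its length. A T-knob stands at each corner, 54 mm off centre in x and 72 mm in y.
- knob_red (a joint): turn of the red T-knob (corner at the fixture's -x -y), rad: 0 fully slack, 2.4 fully home against its end stop; grows clockwise seen from above; stays where it is left. Friction about 0.08 N m. At home the white pointer line on its top looks outward along the fixture's length, at the white dot on the clamp bar.
- knob_red_grip (a point): point on the red knob's axis, 63 mm above the table, at the height to grip: middle of a bar 44 mm long (this frame's x; white pointer at its -x end), 14 mm thick (y); it turns with the knob. Bar spans from 18 mm below to 14 mm above this point; a 28 mm round hub is below it.
- knob_yellow (a joint): turn of the yellow T-knob (corner at +x +y, diagonal to red), rad: 0 fully slack, 2.4 fully home against its end stop; grows clockwise seen from above; stays where it is left. Friction about 0.08 N m. At home the white pointer line on its top looks outward along the fixture's length, at the white dot on the clamp bar.
- knob_yellow_grip (a point): point on the yellow knob's axis, 63 mm above the table, at the height to grip: middle of a bar 44 mm long (this frame's x; white pointer at its -x end), 14 mm thick (y); it turns with the knob. Bar spans from 18 mm below to 14 mm above this point; a 28 mm round hub is below it.
- knob_green (a joint): turn of the green T-knob (corner at -x +y), rad: 0 fully slack, 2.4 fully home against its end stop; grows clockwise seen from above; stays where it is left. Friction about 0.08 N m. At home the white pointer line on its top looks outward along the fixture's length, at the white dot on the clamp bar.
- knob_green_grip (a point): point on the green knob's axis, 63 mm above the table, at the height to grip: middle of a bar 44 mm long (this frame's x; white pointer at its -x end), 14 mm thick (y); it turns with the knob. Bar spans from 18 mm below to 14 mm above this point; a 28 mm round hub is below it.
- knob_blue (a joint): turn of the blue T-knob (corner at +x -y, diagonal to green), rad: 0 fully slack, 2.4 fully home against its end stop; grows clockwise seen from above; stays where it is left. Friction about 0.08 N m. At home the white pointer line on its top looks outward along the fixture's length, at the white dot on the clamp bar.
- knob_blue_grip (a point): point on the blue knob's axis, 63 mm above the table, at the height to grip: middle of a bar 44 mm long (this frame's x; white pointer at its -x end), 14 mm thick (y); it turns with the knob. Bar spans from 18 mm below to 14 mm above this point; a 28 mm round hub is below it.
- rail: fixed parts rail: level round steel bar, 10 mm thick, axis 175 mm above the table, along this frame's y from -200 to +160 mm, between two 12 mm square posts 200 mm high. Origin on the table under the bar. Yellow band (the mark) round the bar at y = 34 to 46 mm; the short loading part is y above 46 mm, towards the fixture; the waiting part is y below 34 mm.
- mark (a point): middle of the yellow band on the bar's axis (axes as the rail's, y along the bar)
- tray_blue: blue hanging parts tray (may be absent), 0.1 to 0.25 kg: dish 80 (x) x 44 (y) x 20 mm, origin at the centre of its underside, z up. A strap 5 mm thick rises at its -x end to 116 mm; from its top a roof pitched at 43 degrees, 20 mm wide, goes over the centre to a lip at x = 22 to 28 mm, z = 119 mm. Grip: orange upright tab above the centre, 12 mm in x, 24 mm in y, z = 150 to 189 mm.
- tray_blue_hook (a point): seat of the blue tray's hook, just under the roof's ridge, 145 mm above the middle of its underside. The opening between dish (z = 20 mm) and lip (119 mm) faces tray +x: the bar goes in there, then the tray is lowered until this point rests on top of the bar, 180 mm above the table.
- tray_red: red hanging parts tray (may be absent), 0.1 to 0.25 kg: dish 80 (x) x 44 (y) x 20 mm, origin at the centre of its underside, z up. A strap 5 mm thick rises at its -x end to 116 mm; from its top a roof pitched at 43 degrees, 20 mm wide, goes over the centre to a lip at x = 22 to 28 mm, z = 119 mm. Grip: orange upright tab above the centre, 12 mm in x, 24 mm in y, z = 150 to 189 mm.
- tray_red_hook (a point): seat of the red tray's hook, just under the roof's ridge, 145 mm above the middle of its underside. The opening between dish (z = 20 mm) and lip (119 mm) faces tray +x: the bar goes in there, then the tray is lowered until this point rests on top of the bar, 180 mm above the table.
- tray_green: green hanging parts tray (may be absent), 0.1 to 0.25 kg: dish 80 (x) x 44 (y) x 20 mm, origin at the centre of its underside, z up. A strap 5 mm thick rises at its -x end to 116 mm; from its top a roof pitched at 43 degrees, 20 mm wide, goes over the centre to a lip at x = 22 to 28 mm, z = 119 mm. Grip: orange upright tab above the centre, 12 mm in x, 24 mm in y, z = 150 to 189 mm.
- tray_green_hook (a point): seat of the green tray's hook, just under the roof's ridge, 145 mm above the middle of its underside. The opening between dish (z = 20 mm) and lip (119 mm) faces tray +x: the bar goes in there, then the tray is lowered until this point rests on top of the bar, 180 mm above the table.
- tray_grey: grey hanging parts tray (may be absent), 0.1 to 0.25 kg: dish 80 (x) x 44 (y) x 20 mm, origin at the centre of its underside, z up. A strap 5 mm thick rises at its -x end to 116 mm; from its top a roof pitched at 43 degrees, 20 mm wide, goes over the centre to a lip at x = 22 to 28 mm, z = 119 mm. Grip: orange upright tab above the centre, 12 mm in x, 24 mm in y, z = 150 to 189 mm.
- tray_grey_hook (a point): seat of the grey tray's hook, just under the roof's ridge, 145 mm above the middle of its underside. The opening between dish (z = 20 mm) and lip (119 mm) faces tray +x: the bar goes in there, then the tray is lowered until this point rests on top of the bar, 180 mm above the table.
- phone: black phone, 145 x 70 x 9 mm, bystander
- flux_jar: small jar, 44 mm wide, 50 mm high, bystander
Not all that is in view belongs to the job. Leave any purple look-alike of the tray_green alone.

How it is judged:
By the outcome, as a careful person would: the job done as asked, in the order asked, and still so for the second after the job is handed in, with the robot touching nothing.
Of tray_blue, tray_red, tray_green, tray_grey only 2 to 4 are there at a start; the rules pass over those that are not, and their reading is None.
At some moment in a run one of tray_blue, tray_red, tray_green, tray_grey may be knocked a few centimetres aside while the robot is not near it.
It also fails if it takes over 210 s, if anything falls off the work surface, if the arm or the gripper's body presses on something with over 40 N, if the wrist force passes 120 N, or if a joint passes its speed limit or range.

## Working session

There is one attempt and no reset: what is moved stays moved. The work goes in short steps, Python scripts to look and compute and a tool call to move; the robot and the scene stay as the last step left them, time stands still between calls to the robot, and variables do not carry over. Pictures are saved under pics/ and viewed, at most 14 in all, crops included, and the job is handed in when it is done.

Besides the shell and the picture viewer there is one more tool, called after "Emit:" in YAML: its name, and indented under it one key for each argument. carry_out: Moves the arm, as the interface text tells. Its arguments: {"type":"object","properties":{"rows":{"type":"string"},"claw":{"type":"number"},"force":{"type":"number"}},"required":["rows"]}

```bash
ls; mkdir -p pics; python3 - <<'E'
from station import *
import cv2,numpy as np
o=get_obs();print({k:np.round(v,3).tolist() for k,v in o.items()})
ims=[]
for c in ("top","side"):
    r=read_camera(c);cv2.imwrite(f"pics/{c}0.png",cv2.resize(r["img"],(800,600)));print(c,r["fov_y"],r["cx"],r["cy"],np.round(r["world_to_cam"],3).tolist(),[k for k in r])
    for n in "jig rail mark knob_red_grip knob_yellow_grip knob_green_grip knob_blue_grip tray_blue tray_red tray_green tray_grey tray_blue_hook tray_red_hook tray_green_hook tray_grey_hook phone flux_jar".split():
        print(n,[(np.round(d["centre"]).tolist(),round(d["confidence"],2)) for d in place_of(c,n)])
print(get_obs()["t"])
E
```

```text
pics
{'t': 0.0, 'q': [-1.294, 0.478, 0.022, 1.556, -0.011, 1.109, -0.083], 'joint_vel': [-0.001, -0.002, -0.0, -0.0, 0.0, -0.001, 0.001], 'joint_torque': [0.0, -59.646, 1.608, -28.12, 0.012, 0.009, 0.0], 'eef_pos': [0.253, 0.625, 0.23], 'tool_rot': [-0.0, 0.191, 0.982, -0.001], 'contact_force': [-0.194, 0.552, 0.347], 'torque': [-0.016, -0.05, 0.003], 'grasp_force': 0.0, 'gripper_width': 1.002}
top 50.55737374851028 250.777254142361 189.30034402915607 [[-0.006, -1.0, -0.019, 0.015], [0.997, -0.007, 0.075, -0.566], [-0.075, -0.018, 0.997, -1.106], [0.0, 0.0, 0.0, 1.0]] ['img', 'fov_y', 'cx', 'cy', 'world_to_cam']
jig [([162.0, 229.0], 0.93), ([129.0, 208.0], 0.63)]
rail []
mark [([269.0, 179.0], 0.92), ([185.0, 208.0], 0.21)]
knob_red_grip [([184.0, 246.0], 0.49)]
knob_yellow_grip [([129.0, 206.0], 0.5)]
knob_green_grip [([126.0, 246.0], 0.57), ([129.0, 210.0], 0.45), ([349.0, 232.0], 0.32)]
knob_blue_grip [([186.0, 205.0], 0.52)]
tray_blue [([126.0, 246.0], 0.44)]
tray_red []
tray_green [([186.0, 168.0], 0.83), ([320.0, 242.0], 0.69)]
tray_grey [([383.0, 243.0], 0.66)]
tray_blue_hook
[... 448 characters left out ...]
y', 'cx', 'cy', 'world_to_cam']
jig [([296.0, 327.0], 0.76), ([302.0, 142.0], 0.17), ([269.0, 270.0], 0.15)]
rail []
mark [([240.0, 167.0], 0.96)]
knob_red_grip [([327.0, 273.0], 0.88)]
knob_yellow_grip [([264.0, 330.0], 0.93)]
knob_green_grip [([330.0, 336.0], 0.69)]
knob_blue_grip [([270.0, 271.0], 0.84), ([266.0, 330.0], 0.43)]
tray_blue [([295.0, 189.0], 0.6)]
tray_red []
tray_green [([310.0, 200.0], 0.84), ([209.0, 296.0], 0.79)]
tray_grey [([306.0, 175.0], 0.72)]
tray_blue_hook [([300.0, 144.0], 0.94)]
tray_red_hook [([320.0, 249.0], 0.6)]
tray_green_hook [([207.0, 236.0], 0.75)]
tray_grey_hook [([308.0, 134.0], 0.83)]
phone [([317.0, 253.0], 0.8)]
flux_jar [([162.0, 281.0], 0.61)]
1.8
```

View pics/top0.png

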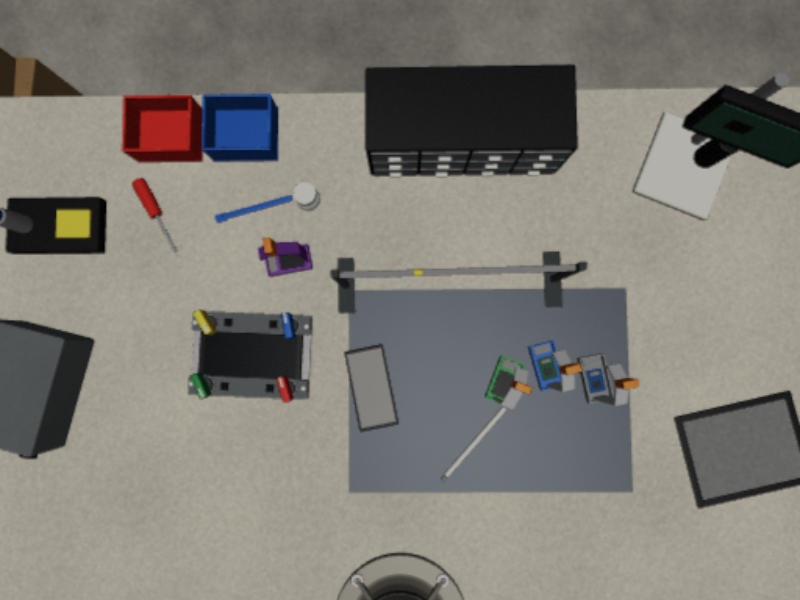

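View pics/side0.png

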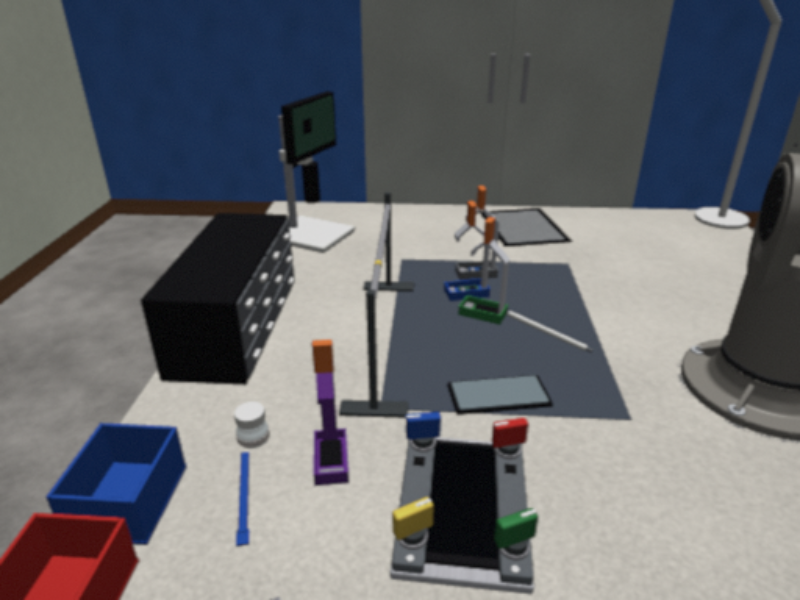

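The pictures show the jig at left (162,229 in camera pixels) and the rail with its yellow mark at (269,179). Three trays stand on the mat in top-camera pixels: green (320,242), blue (350,235) and grey (383,243). There is no red tray. The two tray_green candidates are (186,168), which is purple and so the decoy, and (320,242), which is green and so the one meant. Next I'll fit the poses and enlarge.

```bash
cat >h.py <<'E'
from station import *
import cv2,numpy as np
from scipy.optimize import least_squares
def K(r):
    f=192/np.tan(np.radians(r["fov_y"]/2));return f,r["cx"],r["cy"]
def proj(r,P):
    P=np.atleast_2d(P);c=P@r["world_to_cam"][:3,:3].T+r["world_to_cam"][:3,3]
    f,cx,cy=K(r);return np.c_[cx+f*c[:,0]/-c[:,2],cy-f*c[:,1]/-c[:,2]]
def atz(r,px,z):
    f,cx,cy=K(r);W=np.linalg.inv(r["world_to_cam"])
    d=W[:3,:3]@np.array([(px[0]-cx)/f,-(px[1]-cy)/f,-1]);o=W[:3,3];return o+d*(z-o[2])/d[2]
def Rz(a):
    c,s=np.cos(a),np.sin(a);return np.array([[c,-s,0],[s,c,0],[0,0,1]])
def crop(r,u0,v0,u1,v1,name,s=5,marks=()):
    im=cv2.resize(r["img"][v0:v1,u0:u1],None,fx=s,fy=s,interpolation=cv2.INTER_CUBIC)
    for m in marks: cv2.circle(im,(int((m[0]-u0+.5)*s),int((m[1]-v0+.5)*s)),3,(255,0,255),-1)
    cv2.imwrite("pics/"+name+".png",im)
E
python3 - <<'E'
from h import *
T=read_camera("top");S=read_camera("side");C=dict(top=T,side=S)
G={"knob_red_grip":(-.054,-.072,.063),"knob_yellow_grip":(.054,.072,.063),"knob_green_grip":(-.054,.072,.063),"knob_blue_grip":(.054,-.072,.063),"jig":(0,0,0)}
guess={}
obs=[]
p0=np.array([.47,.24,0.])
J=lambda p,l:Rz(p[2])@np.array(l)+[p[0],p[1],0]
p0[:2]=atz(T,(162,229),0)[:2]
for c in C:
  for n in G:
    best=None
    for d in place_of(c,n):
        e=np.linalg.norm(np.array(d["centre"])-proj(C[c],J(p0,G[n]))[0])
        if e<15 and (best is None or e<best[0]):best=(e,d["centre"])
    if best:obs.append((c,n,np.array(best[1])))
f=lambda p:np.concatenate([proj(C[c],J(p,G[n]))[0]-u for c,n,u in obs])
s=least_squares(f,p0,loss="soft_l1");print("jig",s.x.round(4))
for o,e in zip(obs,s.fun.reshape(-1,2)):print(o[0],o[1],e.round(1))
for n in list(G)[:4]:print(n,J(s.x,G[n]).round(4))
np.save("jig.npy",s.x)
# mark
mk=[(C[c],np.array(place_of(c,"mark")[0]["centre"])) for c in C]
g=lambda p:np.concatenate([proj(r,p)[0]-u for r,u in mk])
m=least_squares(g,[.6,-.03,.175]);print("mark",m.x.round(4),m.fun.round(1))
m2=least_squares(lambda p:g([p[0],p[1],.175]),[.6,-.03]);print("mark z fixed",m2.x.round(4),m2.fun.round(1))
# trays
for n in ("blue","green","grey"):
  for c in C:
    for k in ("","_hook"):
      for d in place_of(c,"tray_"+n+k):
        if d["confidence"]>.3:print(n+k,c,np.round(d["centre"],1),round(d["confidence"],2),atz(C[c],d["centre"],.145 if k else 0)[:2].round(3))
crop(T,115,195,205,265,"jigc",8,[proj(T,J(s.x,(x,y,z)))[0] for x,y,z in [(-.075,-.105,.014),(.075,-.105,.014),(.075,.105,.014),(-.075,.105,.014)]])
crop(T,205,150,385,280,"railc",4)
crop(T,300,205,420,270,"trays",6)
print(get_obs()["t"])
E
```

```text
jig [ 0.4639  0.265  -0.0097]
top knob_red_grip [0.2 0.1]
top knob_yellow_grip [ 1.9 -2.8]
top knob_green_grip [-0.3 -0.7]
top knob_blue_grip [-1.8 -0.8]
top jig [-0.5  1.1]
side knob_red_grip [-1.3  0.9]
side knob_yellow_grip [ 0.5 -1. ]
side knob_green_grip [2.9 0.2]
side knob_blue_grip [2.3 1. ]
side jig [-1.1 -2.3]
knob_red_grip [0.4092 0.1935 0.063 ]
knob_yellow_grip [0.5186 0.3364 0.063 ]
knob_green_grip [0.4106 0.3375 0.063 ]
knob_blue_grip [0.5172 0.1924 0.063 ]
mark [ 0.594  -0.0345  0.1701] [-0.2 -4.1  4.   0.4]
mark z fixed [ 0.5936 -0.0327] [-0.9 -4.1  4.  -1.1]
blue top [350.9 233.4] 0.59 [ 0.442 -0.267]
blue_hook top [182.9 210.6] 0.65 [0.505 0.176]
blue_hook top [362.2 234.4] 0.56 [ 0.444 -0.262]
blue_hook top [324.1 241.7] 0.32 [ 0.427 -0.169]
blue_hook side [162.8 278.8] 0.67 [0.688 0.312]
blue_hook side [301.1 142.5] 0.61 [ 0.444 -0.271]
blue_hook side [266.3 330.1] 0.35 [0.516 0.402]
green top [323.1 240.5] 0.87 [ 0.423 -0.19 ]
green top [184.2 168.1] 0.57 [0.629 0.2  ]
green_hook top [333.6 245.9] 0.91 [ 0.417 -0.192]
green_hook top [174.4 158.9] 0.63 [0.634 0.198]
green side [210.1 294.3] 0.79 [0.639 0.197]
green side [309.7 200.4] 0.63 [ 0.414 -0.189]
green_hook side [315.1 157.4] 0.84 [ 0.41  -0.171]
green_hook side [206.1 236.8] 0.61 [0.638 0.196]
grey top [381.2 242.8] 0.77 [ 0.415 -0.351]
grey top [268.6 177.5] 0.57 [ 0.6   -0.039]
grey_hook top [125.8 247.7] 0.69 [0.415 0.316]
grey_hook top [395.5 242.8] 0.56 [ 0.424 -0.342]
grey side [303.2 174.5] 0.79 [ 0.426 -0.35 ]
grey_hook side [308.9 132.5] 0.77 [ 0.417 -0.352]
grey_hook side [268.2 268.8] 0.53 [0.518 0.276]
3.1
```

View pics/jigc.png

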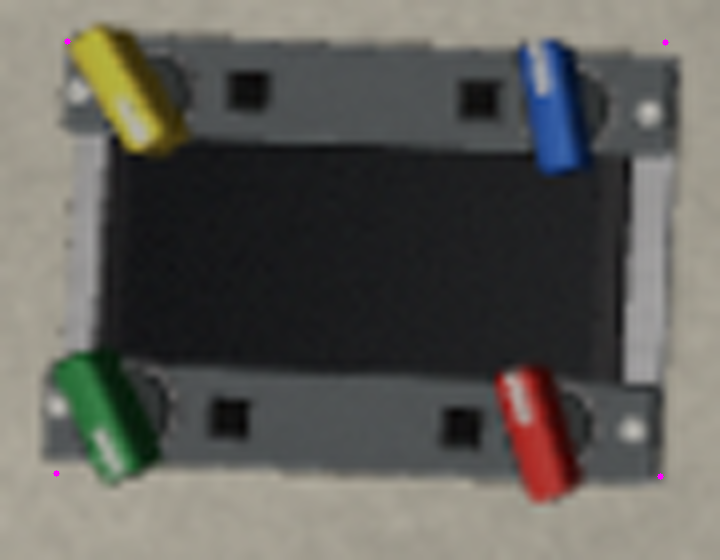

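View pics/railc.png

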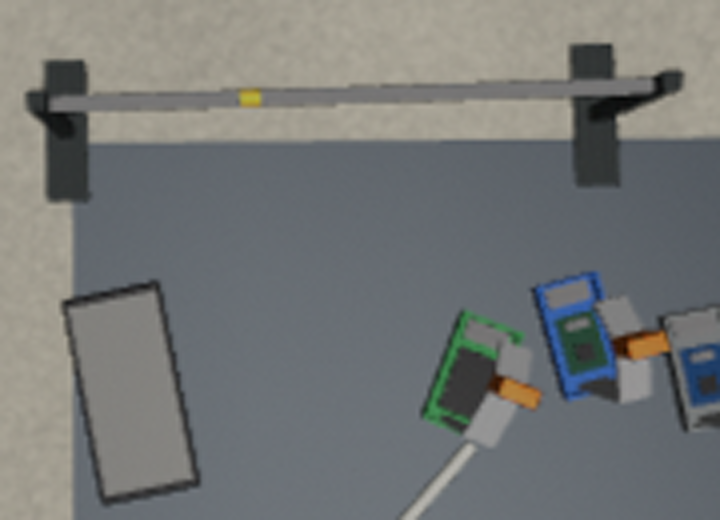

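View pics/trays.png

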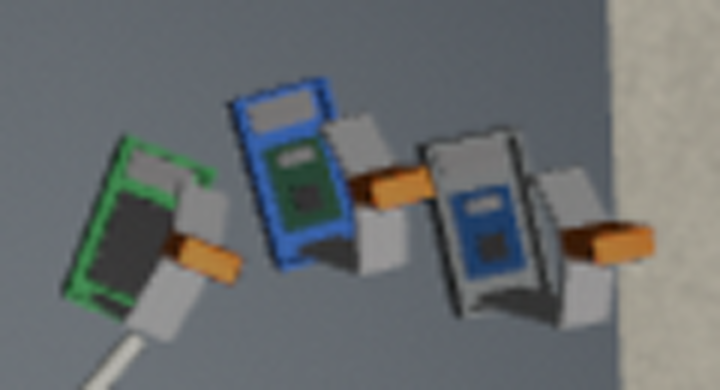

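The jig crop shows each knob's white pointer: red up-left at (515,395), yellow down-right at (132,122), green down-right at (108,455) and blue up at (540,72). They need about 108°, 122°, 113° and 103° clockwise. All three trays open toward world +x, with straps at the near end. Their yaws are about -20° (green), +17° (blue) and +15° (grey).

```bash
python3 - <<'E'
from h import *
T=read_camera("top")
d=np.array([(78,92),(648,112),(632,430),(57,405)])/8-.5+[115,195]  # yel,blue,red,green
W=np.array([atz(T,p,.03)[:2] for p in d]);print("dots",W.round(4).tolist(),"centre",W.mean(0).round(4))
v=(W[0]-W[1])+(W[3]-W[2]);print("yaw",np.degrees(np.arctan2(-v[0],v[1])).round(2))
k={"yel":((75,60),(130,150)),"blue":((520,55),(540,165)),"red":((497,375),(535,495)),"green":((57,370),(100,475))}
for n,(a,b) in k.items():
    a,b=[atz(T,np.array(p)/8-.5+[115,195],.077)[:2] for p in(a,b)];v=a-b;print(n,"bar yaw",np.degrees(np.arctan2(v[1],v[0])).round(1))
for n,p in dict(left=(48,104),mark=(250,98),right=(655,86)).items():
    print(n,atz(T,np.array(p)/4-.5+[205,150],.178).round(4))
for n,(a,b) in dict(green=((65,295),(125,135)),blue=((280,270),(230,105)),grey=((465,315),(420,150))).items():
    a,b=[atz(T,np.array(p)/6-.5+[300,205],.02)[:2] for p in(a,b)];v=b-a;print(n,"yaw",np.degrees(np.arctan2(v[1],v[0])).round(1))
# knob bar top centres
for n,p in dict(yel=(130,90),blue=(555,105),red=(540,432),green=(107,415)).items():print(n,atz(T,np.array(p)/8-.5+[115,195],.075).round(4))
for n,p in dict(green=(223,265),blue=(415,185),grey=(632,243)).items():print("tabtop",n,atz(T,np.array(p)/6-.5+[300,205],.189).round(4))
E
```

```text
dots [[0.5215, 0.3601], [0.5133, 0.1629], [0.405, 0.168], [0.4144, 0.3654]] centre [0.4636 0.2641]
yaw -2.56
yel bar yaw 32.2
blue bar yaw 10.7
red bar yaw 18.1
green bar yaw 23.4
left [0.5877 0.0899 0.178 ]
mark [ 0.5903 -0.0311  0.178 ]
right [ 0.5956 -0.272   0.178 ]
green yaw -21.6
blue yaw 15.7
grey yaw 13.7
yel [0.5204 0.3278 0.075 ]
blue [0.5145 0.1867 0.075 ]
red [0.4076 0.191  0.075 ]
green [0.4138 0.3337 0.075 ]
tabtop green [ 0.4133 -0.191   0.189 ]
tabtop blue [ 0.4437 -0.2659  0.189 ]
tabtop grey [ 0.421  -0.3486  0.189 ]
```

Emit:
carry_out:
  rows: "20 -60 0 10;20 -60 0 10;20 -60 0 10;20 -60 0 10;20 -60 0 0;25 -60 0 0;15 -60 0 0;15 -15 0 0"
  claw: 70
  force: 60

```text
t: 4.15
eef_pos: [0.4067, 0.1922, 0.2315]
tool_rot: [-0.0, -0.153, 0.988, -0.0]
contact_force: [-0.1, 0.6, 0.4]
gripper_width: 0.818
grasp_force: 0.0
```

```bash
python3 - <<'E'
from h import *
r=read_camera("wrist")
for n in("knob_red_grip","knob_blue_grip","jig","knob_red"):
    for d in place_of("wrist",n):print(n,np.round(d["centre"]),round(d["confidence"],2),atz(r,d["centre"],0 if n=="jig" else .063).round(4))
print(proj(r,[.4067,.1948,.063]))
cv2.imwrite("pics/w1.png",r["img"])
E
```

```text
knob_red_grip [264. 163.] 0.79 [0.4045 0.194  0.063 ]
knob_blue_grip [228. 255.] 0.89 [0.5107 0.1874 0.063 ]
jig [300. 215.] 0.74 [0.4656 0.2613 0.    ]
jig [264. 166.] 0.15 [0.4196 0.1996 0.    ]Traceback (most recent call last):
  File "<stdin>", line 4, in <module>
ValueError: it knows: flux_jar, jig, knob_blue_grip, knob_green_grip, knob_red_grip, knob_yellow_grip, mark, phone, rail, tray_blue, tray_blue_hook, tray_green, tray_green_hook, tray_grey, tray_grey_hook, tray_re
```

Emit:
carry_out:
  rows: "-1 2 -60 0;0 0 -60 0;0 0 -45 0;0 0 -20 0;0 0 0 0;0 0 0 0"

```text
t: 5.1
eef_pos: [0.4054, 0.1998, 0.0471]
tool_rot: [0.0, -0.157, 0.988, 0.0]
contact_force: [-0.0, 0.9, 0.2]
gripper_width: 0.825
grasp_force: 0.0
```

Emit:
carry_out:
  rows: "0 0 0 0;0 0 0 0;0 0 0 0;0 0 0 0;0 0 0 0;0 0 0 0"
  claw: 5

```text
t: 5.85
eef_pos: [0.4073, 0.1939, 0.0474]
tool_rot: [0.001, -0.154, 0.988, -0.002]
contact_force: [4.2, -14.8, 15.0]
gripper_width: 0.152
grasp_force: 59.9
```

Emit:
carry_out:
  rows: "1.5 -6 0 0;0 0 0 -8;0 0 0 -10;0 0 0 -10;0 0 0 -10;0 0 0 -10;0 0 0 -10;0 0 0 -10;0 0 0 -10;0 0 0 0"

```text
t: 7.1
eef_pos: [0.4072, 0.1927, 0.0474]
tool_rot: [0.0, 0.501, 0.865, 0.001]
contact_force: [-2.8, -2.2, 14.5]
gripper_width: 0.154
grasp_force: 61.0
```

Emit:
carry_out:
  rows: "0 0 0 -10;0 0 0 -10;0 0 0 -8;0 0 0 -4;0 0 0 0;0 0 0 0"

```text
t: 7.85
eef_pos: [0.4069, 0.1925, 0.0474]
tool_rot: [-0.001, 0.72, 0.694, 0.0]
contact_force: [-4.7, -1.9, 18.1]
gripper_width: 0.153
grasp_force: 61.4
```

```bash
python3 -c "
from h import *
o=get_obs();print(o['torque'].round(2) if hasattr(o['torque'],'round') else o['torque'],o['tool_rot'],o['q'])"
```

```text
[-0.53  0.82 -0.02] [-6.31454463e-04  7.19923930e-01  6.94052556e-01  4.30735527e-04] [-1.05061706  0.46734888  0.5783194   2.25180664 -0.4980114   0.54503485
 -0.12447746]
```

Emit:
carry_out:
  rows: "0 0 0 -4;0 0 0 -4;0 0 0 0;0 0 0 0"

```text
t: 8.35
eef_pos: [0.4066, 0.1914, 0.0474]
tool_rot: [-0.0, 0.765, 0.644, -0.0]
contact_force: [-4.3, -7.6, 22.5]
gripper_width: 0.158
grasp_force: 120.4
```

```bash
cat >tq.py <<'E'
from h import *
o=get_obs();a=o["tool_rot"];print("tz",np.round(o["torque"],2),"yaw",round(2*np.degrees(np.arctan2(a[2],a[1]))-90,1))
E
python3 tq.py
```

```text
tz [-1.49  1.    1.31] yaw -9.9
```

Emit:
carry_out:
  rows: "0 0 0 0;0 0 0 0;0 0 0 0;0 0 40 0;0 0 40 0;20 25 0 10.5;20 25 0 10.5;20 25 0 10.5;20 25 0 10.5;20 25 0 10.5"
  claw: 65

```text
t: 9.6
eef_pos: [0.5071, 0.3183, 0.126]
tool_rot: [-0.0, 0.4, 0.916, -0.0]
contact_force: [0.1, -0.1, 0.0]
gripper_width: 0.762
grasp_force: 0.0
```

Emit:
carry_out:
  rows: "14 17 0 10.5;0 0 0 10.5;0 0 0 10.5;0 0 0 10.5;0 0 0 10.5;0 0 0 10.5;0 0 0 10.5;0 0 0 5;0 0 0 0;0 0 0 0"

```text
t: 10.85
eef_pos: [0.5207, 0.3344, 0.1261]
tool_rot: [-0.0, -0.266, 0.964, -0.0]
contact_force: [-0.1, 1.0, -0.4]
gripper_width: 0.761
grasp_force: 0.0
```

```bash
python3 tq.py; python3 - <<'E'
from h import *
r=read_camera("wrist");T=read_camera("top")
for c,x in(("wrist",r),("top",T)):
  for n in("red","blue","yellow","green"):
    for d in place_of(c,f"knob_{n}_grip"):print(c,n,np.round(d["centre"]),round(d["confidence"],2),atz(x,d["centre"],.063).round(4))
a=cv2.resize(T["img"][195:265,115:205],(720,560),interpolation=2);cv2.imwrite("pics/j2.png",cv2.hconcat([a[:, :400],cv2.resize(r["img"],(400,560))]))
E
```

```text
tz [0.01 0.04 0.02] yaw 120.8
wrist blue [59. 69.] 0.57 [0.5129 0.188  0.063 ]
wrist yellow [258. 196.] 0.81 [0.5206 0.332  0.063 ]
wrist green [357.  53.] 0.91 [0.4134 0.3369 0.063 ]
top red [182. 248.] 0.72 [0.4088 0.1922 0.063 ]
top red [324. 238.] 0.2 [ 0.4322 -0.1809  0.063 ]
top blue [182. 208.] 0.59 [0.5139 0.1932 0.063 ]
top yellow [129. 211.] 0.52 [0.5069 0.3366 0.063 ]
top green [127. 245.] 0.49 [0.4164 0.3389 0.063 ]
```

View pics/j2.png

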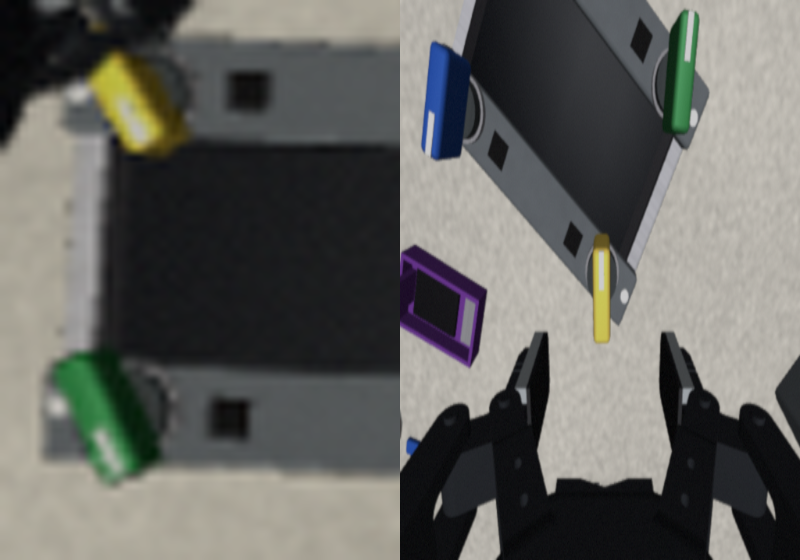

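The wrist view shows the yellow bar upright at (600,290), centred between the open fingers and parallel to them.

Emit:
carry_out:
  rows: "0 -2 -40 1;0 0 -36 0;0 0 0 0"

```text
t: 11.72
eef_pos: [0.5188, 0.3312, 0.0479]
tool_rot: [-0.003, -0.275, 0.961, -0.001]
contact_force: [-1.3, -0.5, 0.2]
gripper_width: 0.759
grasp_force: 0.0
```

Emit:
carry_out:
  rows: "0 0 0 0;0 0 0 0;0 0 0 0;0 0 0 0;0 0 0 0"
  claw: 5

```text
t: 12.35
eef_pos: [0.5219, 0.3326, 0.052]
tool_rot: [0.001, -0.275, 0.961, 0.0]
contact_force: [-0.3, -1.8, 5.9]
gripper_width: 0.155
grasp_force: 60.0
```

Emit:
carry_out:
  rows: "0 0 0 -8;0 0 0 -10;0 0 0 -10;0 0 0 -10;0 0 0 -10;0 0 0 -10;0 0 0 -10;0 0 0 -10;0 0 0 -10;0 0 0 -10"

```text
t: 13.6
eef_pos: [0.5217, 0.3316, 0.052]
tool_rot: [0.0, 0.548, 0.837, 0.0]
contact_force: [-1.3, -4.8, 7.7]
gripper_width: 0.149
grasp_force: 60.4
```

Emit:
carry_out:
  rows: "0 0 0 -10;0 0 0 -8;0 0 0 -5;0 0 0 -3;0 0 0 0;0 0 0 0"

```text
t: 14.35
eef_pos: [0.5214, 0.3315, 0.052]
tool_rot: [0.0, 0.72, 0.694, 0.0]
contact_force: [-2.2, -3.9, 10.9]
gripper_width: 0.151
grasp_force: 60.8
```

```bash
python3 tq.py
```

```text
tz [-1.09  0.49 -0.1 ] yaw -2.1
```

Emit:
carry_out:
  rows: "0 0 0 -4;0 0 0 -4;0 0 0 0;0 0 0 0"

```text
t: 14.85
eef_pos: [0.5214, 0.3322, 0.0521]
tool_rot: [0.001, 0.764, 0.645, 0.0]
contact_force: [-2.3, -5.1, 10.6]
gripper_width: 0.151
grasp_force: 110.5
```

```bash
python3 tq.py
```

```text
tz [-1.    0.5   2.26] yaw -9.7
```

Emit:
carry_out:
  rows: "0 0 0 0;0 0 0 0;0 0 0 0;0 0 40 0;0 0 36 0;-20 1 0 10.5;-20 1 0 10.5;-20 1 0 10.5;-20 1 0 10.5;-20 1 0 10.5"
  claw: 65

```text
t: 16.1
eef_pos: [0.42, 0.3375, 0.1263]
tool_rot: [-0.0, 0.401, 0.916, 0.0]
contact_force: [-0.5, 0.1, -0.1]
gripper_width: 0.763
grasp_force: 0.0
```

Emit:
carry_out:
  rows: "-8 0 0 10.5;0 0 0 10.5;0 0 0 10.5;0 0 0 10.5;0 0 0 10.5;0 0 0 10.5;0 0 0 7.5;0 0 0 0;0 0 0 0"

```text
t: 17.23
eef_pos: [0.4128, 0.3374, 0.1262]
tool_rot: [-0.0, -0.198, 0.98, -0.0]
contact_force: [0.4, 0.3, -0.1]
gripper_width: 0.762
grasp_force: 0.0
```

```bash
python3 tq.py; cat >kn.py <<'E'
from h import *
import sys
n=sys.argv[1];r=read_camera("wrist")
for d in place_of("wrist",f"knob_{n}_grip"):print(n,np.round(d["centre"]),round(d["confidence"],2),atz(r,d["centre"],.063).round(4))
for d in outline_of("wrist",f"knob_{n}_grip")[:1]:
    m=d["pixels"].astype(np.uint8);hsv=cv2.cvtColor(r["img"],cv2.COLOR_BGR2HSV)
    c=cv2.findContours(m,0,2)[0];c=max(c,key=cv2.contourArea);b=cv2.boxPoints(cv2.minAreaRect(c))
    w=np.array([atz(r,p,.077)[:2] for p in b])
    for i in(0,1):
        e=w[i+1]-w[i];print("edge mm",round(1e3*np.hypot(*e)),"yaw",np.degrees(np.arctan2(e[1],e[0])).round(1)%180)
E
python3 kn.py green
```

```text
tz [ 0.01 -0.01 -0.  ] yaw 112.8
green [259. 201.] 0.78 [0.4154 0.3366 0.063 ]
green [158. 198.] 0.66 [0.4394 0.2738 0.063 ]
edge mm 23 yaw 112.8
edge mm 49 yaw 23.6
```

Aligned: the bar yaw is 23.6° and the tool closes at 112.8°.

Emit:
carry_out:
  rows: "1 0 -40 0.8;0 0 -34 0;0 0 0 0"

```text
t: 17.75
eef_pos: [0.4122, 0.3362, 0.0504]
tool_rot: [-0.002, -0.206, 0.979, -0.002]
contact_force: [0.9, -0.2, 1.3]
gripper_width: 0.764
grasp_force: 0.0
```

Emit:
carry_out:
  rows: "0 0 0 0;0 0 0 0;0 0 0 0;0 0 0 0;0 0 0 0"
  claw: 5

```text
t: 18.38
eef_pos: [0.4145, 0.3377, 0.0537]
tool_rot: [0.001, -0.206, 0.979, 0.0]
contact_force: [-1.4, -2.0, 7.6]
gripper_width: 0.151
grasp_force: 59.5
```

Emit:
carry_out:
  rows: "0 0 0 -8;0 0 0 -10;0 0 0 -10;0 0 0 -10;0 0 0 -10;0 0 0 -10;0 0 0 -10;0 0 0 -10;0 0 0 -10;0 0 0 -10"

```text
t: 19.62
eef_pos: [0.4138, 0.3362, 0.0536]
tool_rot: [-0.0, 0.606, 0.795, -0.0]
contact_force: [-3.6, -6.1, 11.7]
gripper_width: 0.154
grasp_force: 60.4
```

Emit:
carry_out:
  rows: "0 0 0 -8;0 0 0 -6;0 0 0 -5;0 0 0 -3;0 0 0 0;0 0 0 0"

```text
t: 20.38
eef_pos: [0.4135, 0.3361, 0.0536]
tool_rot: [0.0, 0.743, 0.669, -0.001]
contact_force: [-4.6, -7.4, 16.4]
gripper_width: 0.151
grasp_force: 75.4
```

```bash
python3 tq.py
```

```text
tz [-1.63  0.9   1.61] yaw -6.0
```

Emit:
carry_out:
  rows: "0 0 0 0;0 0 0 0;0 0 0 0;0 0 40 0;0 0 34 0;17 -25 0 10.5;17 -25 0 10.5;17 -25 0 10.5;17 -25 0 10.5;17 -25 0 10.5"
  claw: 65

```text
t: 21.62
eef_pos: [0.4992, 0.2117, 0.1263]
tool_rot: [0.0, 0.37, 0.929, 0.0]
contact_force: [0.4, 0.0, -0.5]
gripper_width: 0.762
grasp_force: 0.0
```

Emit:
carry_out:
  rows: "15.5 -22 0 10.5;0 0 0 10.5;0 0 0 10.5;0 0 0 10.5;0 0 0 10.5;0 0 0 1.7;0 0 0 0;0 0 0 0"

```text
t: 22.62
eef_pos: [0.5142, 0.1905, 0.1263]
tool_rot: [-0.0, -0.09, 0.996, -0.0]
contact_force: [0.1, -0.8, 0.2]
gripper_width: 0.763
grasp_force: 0.0
```

```bash
python3 tq.py;python3 kn.py blue
```

```text
tz [ 0.01  0.02 -0.03] yaw 100.3
blue [259. 196.] 0.96 [0.5131 0.1885 0.063 ]
edge mm 22 yaw 100.3
edge mm 49 yaw 11.0
```

Emit:
carry_out:
  rows: "0 -2 -40 0.5;0 0 -34 0;0 0 0 0"

```text
t: 23.15
eef_pos: [0.5124, 0.1877, 0.0504]
tool_rot: [-0.002, -0.095, 0.995, -0.001]
contact_force: [-0.4, 0.4, 1.1]
gripper_width: 0.763
grasp_force: 0.0
```

Emit:
carry_out:
  rows: "0 0 0 0;0 0 0 0;0 0 0 0;0 0 0 0;0 0 0 0"
  claw: 5

```text
t: 23.78
eef_pos: [0.5151, 0.1884, 0.0537]
tool_rot: [0.001, -0.095, 0.995, 0.0]
contact_force: [-1.4, -2.3, 7.4]
gripper_width: 0.152
grasp_force: 59.5
```

Emit:
carry_out:
  rows: "0 0 0 -8;0 0 0 -10;0 0 0 -10;0 0 0 -10;0 0 0 -10;0 0 0 -10;0 0 0 -10;0 0 0 -10;0 0 0 -10;0 0 0 -9"

```text
t: 25.02
eef_pos: [0.5147, 0.1878, 0.0537]
tool_rot: [0.0, 0.684, 0.729, 0.001]
contact_force: [-2.0, -3.3, 8.2]
gripper_width: 0.149
grasp_force: 59.9
```

Emit:
carry_out:
  rows: "0 0 0 -4;0 0 0 -3;0 0 0 -3;0 0 0 0;0 0 0 0"

```text
t: 25.65
eef_pos: [0.5147, 0.1878, 0.0537]
tool_rot: [0.001, 0.742, 0.671, -0.0]
contact_force: [-2.5, -3.4, 11.6]
gripper_width: 0.152
grasp_force: 73.0
```

```bash
python3 tq.py
```

```text
tz [-1.04  0.61  1.79] yaw -5.8
```

Emit:
carry_out:
  rows: "0 0 0 0;0 0 0 0;0 0 0 0;0 0 50 0;0 0 50 0;-15 0 60 0;-30 -35 55 0;-30 -60 10 -5;-20 -60 0 -5;-7 -60 0 -5"
  claw: 60

```text
t: 26.9
eef_pos: [0.4204, -0.002, 0.2663]
tool_rot: [-0.007, 0.817, 0.576, -0.004]
contact_force: [0.9, -1.6, 1.8]
gripper_width: 0.703
grasp_force: 0.0
```

Emit:
carry_out:
  rows: "0 -60 0 0;0 -60 0 0;0 -40 0 0;0 0 0 0;0 0 0 0"

```text
t: 27.52
eef_pos: [0.4199, -0.1644, 0.2657]
tool_rot: [-0.006, 0.82, 0.573, -0.006]
contact_force: [0.0, 0.2, 0.0]
gripper_width: 0.705
grasp_force: 0.0
```

```bash
python3 tq.py; cat >tr.py <<'E'
from h import *
import sys
# joint fit of tray pose (x,y,yaw) standing on the table from orange tab + dish points over cameras
def tray(n,cams,p0,u=0.):
    out=[]
    for c,r in cams.items():
        for k,z in(("",0),("_hook",.145)):
            for d in place_of(c,"tray_"+n+k):
                w=atz(r,d["centre"],z+u)
                if d["confidence"]>.3 and np.hypot(*(w[:2]-p0[:2]))<.08:print("  ",n+k,c,round(d["confidence"],2),w[:2].round(4))
        for d in outline_of(c,"tray_"+n)[:2]:
            w=atz(r,d["centre"],.05)
            if np.hypot(*(w[:2]-p0[:2]))<.1: out.append((c,d["pixels"]))
    return out
def tabs(r,z0=.189):
    h=cv2.cvtColor(r["img"],cv2.COLOR_BGR2HSV);m=cv2.inRange(h,(6,150,110),(18,255,255))
    for c in cv2.findContours(m,0,2)[0]:
        if cv2.contourArea(c)>25:
            M=c.reshape(-1,2).mean(0);print("   tab blob",M.round(),cv2.contourArea(c),"at z.17",atz(r,M,.17)[:2].round(4))
E
python3 - <<'E'
from tr import *
T=read_camera("top");S=read_camera("side");R=read_camera("wrist");C=dict(top=T,side=S,wrist=R)
for n,p in dict(green=(.413,-.19),blue=(.444,-.266),grey=(.421,-.349)).items():tray(n,C,np.array(p))
for c in C:print(c);tabs(C[c])
a=cv2.resize(T["img"][195:265,115:205],(400,311),interpolation=2);b=cv2.resize(R["img"],(400,300))
cv2.imwrite("pics/j3.png",cv2.vconcat([a[:300],b]))
E
```

```text
tz [-0.   -0.02 -0.01] yaw -20.1
   green top 0.8 [ 0.4177 -0.1929]
   green_hook top 0.94 [ 0.4138 -0.176 ]
   green side 0.92 [ 0.422  -0.1849]
   green_hook side 0.66 [ 0.4116 -0.1775]
   green wrist 0.97 [ 0.4183 -0.1896]
   green_hook wrist 0.93 [ 0.4166 -0.1894]
   blue top 0.6 [ 0.4444 -0.2671]
   blue_hook top 0.64 [ 0.4477 -0.2631]
   blue side 0.8 [ 0.4437 -0.2499]
   blue_hook side 0.75 [ 0.4501 -0.2705]
   blue wrist 0.71 [ 0.4406 -0.2644]
   blue_hook wrist 0.58 [ 0.4402 -0.2627]
   grey top 0.53 [ 0.4103 -0.3443]
   grey side 0.79 [ 0.4347 -0.352 ]
   grey_hook side 0.57 [ 0.4193 -0.3447]
   grey wrist 0.88 [ 0.4268 -0.3491]
   grey_hook wrist 0.83 [ 0.4205 -0.3471]
top
   tab blob [172. 157.] 31.5 at z.17 [0.6343 0.2002]
side
   tab blob [204. 219.] 31.0 at z.17 [0.6442 0.175 ]
wrist
   tab blob [331. 294.] 220.5 at z.17 [ 0.4407 -0.2745]
   tab blob [267. 223.] 402.0 at z.17 [ 0.4119 -0.1956]
```

View pics/j3.png

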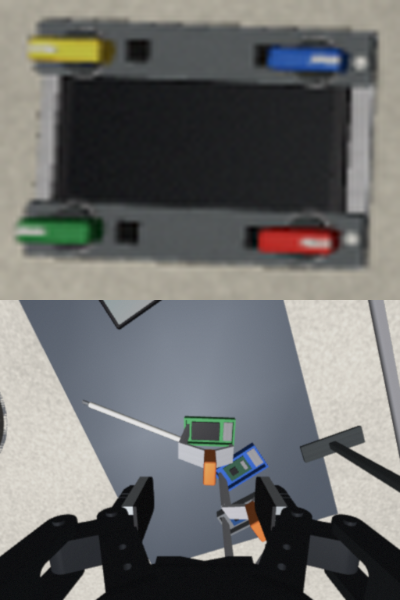

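The jig crop shows all four pointers outward at their dots. The wrist view shows the green-rimmed tray with its orange tab at (210,465), matching the tool's yaw, and it isn't purple.

Emit:
carry_out:
  rows: "-4 -25 0 -1;0 0 -50 0;0 0 -45 0;0 0 -16 0;0 0 0 0;0 0 0 0"

```text
t: 29.78
eef_pos: [0.3753, -0.171, 0.1928]
tool_rot: [0.013, 0.825, 0.566, 0.005]
contact_force: [-0.6, 0.7, -0.5]
gripper_width: 0.703
grasp_force: 0.0
```

Emit:
carry_out:
  rows: "0 0 0 0;0 0 0 0;0 0 0 0;0 0 0 0;0 0 0 0"
  claw: 3
  force: 50

```text
t: 30.4
eef_pos: [0.3737, -0.1706, 0.1917]
tool_rot: [0.012, 0.824, 0.566, 0.005]
contact_force: [-0.3, 0.4, -0.8]
gripper_width: 0.033
grasp_force: 0.0
```

```bash
python3 tq.py; python3 - <<'E'
from tr import *
T=read_camera("top");S=read_camera("side")
a=cv2.resize(T["img"][190:280,280:400],(480,360),interpolation=2);b=cv2.resize(S["img"][110:220,240:360],(393,360),interpolation=2)
cv2.imwrite("pics/g1.png",cv2.hconcat([a[:,:400],b]))
E
```

```text
tz [ 0.01  0.01 -0.01] yaw -21.1
```

View pics/g1.png

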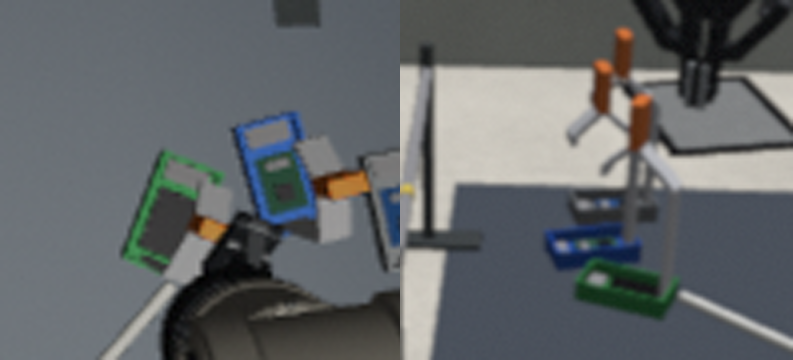

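The tool did not go where I sent it: it stopped at (.375,-.171,.193) with the fingers closed on nothing. The trays are untouched. I'll check the joints for a limit.

```bash
python3 -c "
from h import *
o=get_obs();print(np.round(o['q'],3),o['t'])
print('margins',np.round(np.array([2.96,2.1,1.46,2.44,4.51,1.92,2.96])-o['q'],2),np.round(o['q']-np.array([-2.96,-.34,-1.41,.24,-1.37,.17,-2.96]),2))"
```

```text
[-1.319 -0.336  1.454  2.26   0.431  0.944 -0.496] 30.5
margins [4.28 2.44 0.01 0.18 4.08 0.98 3.46] [1.64 0.   2.86 2.02 1.8  0.77 2.46]
```

Emit:
carry_out:
  rows: "30 0 40 0;30 -10 40 0;0 0 0 0;0 0 0 0"
  claw: 60

```text
t: 31.0
eef_pos: [0.4318, -0.1799, 0.2716]
tool_rot: [0.012, 0.824, 0.566, 0.004]
contact_force: [0.1, -0.0, -0.6]
gripper_width: 0.706
grasp_force: 0.0
```

```bash
python3 -c "
from h import *
o=get_obs();print(np.round(o['q'],3),o['t'])"
```

```text
[-1.379 -0.336  1.455  2.05   0.384  1.138 -0.459] 31.0
```

Joint 3 sits at its upper limit (1.455) and joint 2 at its lower one, because the elbow has swung out sideways. Joint 1 should do the turning, so I'll sweep out to -y with joint 3 held at its stop. Coming back should unwind it.

Emit:
carry_out:
  rows: "20 -40 10 -4;20 -60 0 -5;10 -60 0 -5;0 -60 0 -5;-10 -60 0 -5;-15 -60 0 -5;-20 -60 0 0;0 0 0 0"

```text
t: 32.0
eef_pos: [0.3028, -0.4648, 0.3599]
tool_rot: [0.082, 0.937, 0.338, 0.024]
contact_force: [0.3, 0.8, -0.1]
gripper_width: 0.703
grasp_force: 0.0
```

```bash
cat >q.py <<'E'
from h import *
o=get_obs();a=o["tool_rot"];print(np.round(o['q'],3),o['t'],np.round(o["eef_pos"],4),"yaw",round(2*np.degrees(np.arctan2(a[2],a[1]))-90,1),np.round(a,3))
E
python3 q.py
```

```text
[-0.806 -0.337  1.455  1.851  0.411  1.185 -0.337] 32.0 [ 0.3028 -0.4648  0.3599] yaw -50.3 [0.082 0.937 0.338 0.024]
```

Emit:
carry_out:
  rows: "20 60 -10 5;20 60 -10 5;20 60 -10 5;20 60 -10 5;10 60 -10 5;10 60 0 5;0 60 0 0;0 60 0 0;0 60 0 0;0 0 0 0"

```text
t: 33.25
eef_pos: [0.4023, 0.075, 0.3099]
tool_rot: [0.073, 0.814, 0.574, 0.044]
contact_force: [0.0, 0.1, -0.3]
gripper_width: 0.705
grasp_force: 0.0
```

```bash
python3 q.py
```

```text
[-0.853 -0.177  0.361  2.143  0.225  1.069 -0.935] 33.25 [0.4023 0.075  0.3099] yaw -19.6 [0.073 0.814 0.574 0.044]
```

Joint 3 is back near 0.36, but a constant 10° tilt was left in the commanded orientation. I'll first work at larger radius, where joint 1 does the turning, and then remove the tilt.

Emit:
carry_out:
  rows: "50 0 20 0;60 0 20 0;60 -5 20 0;60 -10 10 0;40 -20 10 0;20 -50 0 0;10 -60 0 0;-10 -60 0 0;-20 -60 0 0;0 0 0 0"

```text
t: 34.5
eef_pos: [0.6678, -0.2024, 0.3907]
tool_rot: [0.074, 0.82, 0.566, 0.043]
contact_force: [-0.1, 1.2, 0.7]
gripper_width: 0.704
grasp_force: 0.0
```

```bash
python3 q.py
```

```text
[-0.272  0.369  0.643  1.459 -0.211  1.216  0.014] 34.5 [ 0.6678 -0.2024  0.3907] yaw -20.8 [0.074 0.82  0.566 0.043]
```

Emit:
carry_out:
  rows: "0 -60 -5 0;-20 -60 -5 0;-25 -60 -5 0;-25 -60 -5 0;-30 -50 -5 0;-35 -40 -5 0;-40 40 0 0;-50 50 0 0;-50 50 0 0;0 0 0 0"

```text
t: 35.75
eef_pos: [0.4069, -0.3855, 0.3597]
tool_rot: [0.071, 0.817, 0.571, 0.047]
contact_force: [0.6, -1.3, 0.8]
gripper_width: 0.7
grasp_force: 0.0
```

```bash
python3 q.py
```

```text
[ 0.044  0.096  0.697  1.812 -0.136  1.1    0.435] 35.75 [ 0.4069 -0.3855  0.3597] yaw -20.1 [0.071 0.817 0.571 0.047]
```

Emit:
carry_out:
  rows: "0 50 0 0;25 55 0 0;25 55 0 0;0 0 0 0"

```text
t: 36.25
eef_pos: [0.4636, -0.2237, 0.3606]
tool_rot: [0.072, 0.814, 0.575, 0.045]
contact_force: [-0.4, 0.7, -0.5]
gripper_width: 0.701
grasp_force: 0.0
```

```bash
python3 q.py
```

```text
[-0.188 -0.02   0.508  1.901  0.025  1.087 -0.03 ] 36.25 [ 0.4636 -0.2237  0.3606] yaw -19.5 [0.072 0.814 0.575 0.045]
```

Emit:
carry_out:
  rows: "-45 20 0 0;-45 20 0 0;-45 20 0 0;-20 9 0 0;0 0 0 0"

```text
t: 36.88
eef_pos: [0.3109, -0.1656, 0.3619]
tool_rot: [0.074, 0.818, 0.568, 0.045]
contact_force: [0.5, 0.0, -0.1]
gripper_width: 0.703
grasp_force: 0.0
```

```bash
cat >>q.py <<'E'
w,x,y,z=a;t=np.array([2*(x*z+w*y),2*(y*z-w*x)]);print("tilt",t.round(3),"dir",np.degrees(np.arctan2(t[1],t[0])).round())
E
python3 q.py
```

```text
[ 0.107 -0.336  0.132  2.146  0.081  1.159 -0.147] 36.875 [ 0.3109 -0.1656  0.3619] yaw -20.5 [0.074 0.818 0.568 0.045]
tilt [ 0.158 -0.069] dir -24.0
```

Emit:
carry_out:
  rows: "-25 11 0 0;-25 11 0 0;0 0 0 0"

```text
t: 37.25
eef_pos: [0.2913, -0.1596, 0.359]
tool_rot: [0.068, 0.818, 0.569, 0.044]
contact_force: [-0.5, 0.3, -0.8]
gripper_width: 0.701
grasp_force: 0.0
```

```bash
python3 q.py
```

```text
[ 0.52  -0.336 -0.156  2.157 -0.052  1.154  0.03 ] 37.25 [ 0.2913 -0.1596  0.359 ] yaw -20.4 [0.068 0.818 0.569 0.044]
tilt [ 0.15  -0.061] dir -22.0
```

Emit:
carry_out:
  rows: "-40 17 0 0;-40 17 0 0;-40 17 0 0;-40 17 0 0"

```text
t: 37.75
eef_pos: [0.2082, -0.1288, 0.2759]
tool_rot: [-0.034, 0.817, 0.573, 0.049]
contact_force: [1.1, -0.6, -0.6]
gripper_width: 0.705
grasp_force: 0.0
```

```bash
python3 q.py
```

```text
[ 0.533 -0.335 -0.055  2.34  -0.15   1.156  0.196] 37.75 [ 0.2082 -0.1288  0.2759] yaw -19.9 [-0.034  0.817  0.573  0.049]
tilt [0.042 0.112] dir 69.0
```

Emit:
carry_out:
  rows: "40 -15 40 -10.4;40 -15 40 -10.4;0 0 0 -10.4;0 0 0 -10.4;0 0 0 -10.4;0 0 0 -10.4;0 0 0 -10.4;0 0 0 -10.4;0 0 0 -10.4;0 0 0 -10.4"

```text
t: 39.0
eef_pos: [0.2887, -0.1589, 0.3568]
tool_rot: [0.018, 0.954, -0.294, 0.057]
contact_force: [-0.9, 0.8, -0.4]
gripper_width: 0.704
grasp_force: 0.0
```

```bash
python3 q.py
```

```text
[ 0.895 -0.314 -0.448  2.126 -0.125  1.183 -1.671] 39.0 [ 0.2887 -0.1589  0.3568] yaw -124.3 [ 0.018  0.954 -0.294  0.057]
tilt [ 0.098 -0.069] dir -35.0
```

Emit:
carry_out:
  rows: "-35 20 0 0;-35 20 0 0"

```text
t: 39.25
eef_pos: [0.2699, -0.1476, 0.3432]
tool_rot: [0.011, 0.955, -0.294, 0.043]
contact_force: [0.1, 0.5, 0.2]
gripper_width: 0.7
grasp_force: 0.0
```

```bash
python3 q.py
```

```text
[ 0.474 -0.331 -0.145  2.182 -0.031  1.2   -1.824] 39.25 [ 0.2699 -0.1476  0.3432] yaw -124.3 [ 0.011  0.955 -0.294  0.043]
tilt [ 0.076 -0.046] dir -31.0
```

Emit:
carry_out:
  rows: "-30 17 0 0;-30 17 0 0;0 0 0 0"

```text
t: 39.62
eef_pos: [0.2561, -0.1352, 0.3275]
tool_rot: [0.004, 0.956, -0.292, 0.026]
contact_force: [1.2, 0.1, -0.2]
gripper_width: 0.698
grasp_force: 0.0
```

```bash
python3 q.py
```

```text
[ 0.476 -0.334 -0.155  2.217 -0.048  1.203 -1.82 ] 39.625 [ 0.2561 -0.1352  0.3275] yaw -124.0 [ 0.004  0.956 -0.292  0.026]
tilt [ 0.048 -0.022] dir -25.0
```

Emit:
carry_out:
  rows: "-34 10 0 0;-34 10 0 0;-34 10 0 0;0 0 0 0"

```text
t: 40.12
eef_pos: [0.2297, -0.1287, 0.3063]
tool_rot: [-0.002, 0.956, -0.292, 0.001]
contact_force: [-0.9, 0.3, 0.5]
gripper_width: 0.702
grasp_force: 0.0
```

```bash
python3 q.py
```

```text
[ 0.691 -0.336 -0.296  2.259 -0.108  1.205 -1.713] 40.125 [ 0.2297 -0.1287  0.3063] yaw -123.9 [-0.002  0.956 -0.292  0.001]
tilt [0.004 0.004] dir 44.0
```

Emit:
carry_out:
  rows: "50 -20 0 0;60 -25 0 10.4;60 -25 0 10.4;50 -20 0 10.4;0 0 0 10.4;0 0 0 10.4;0 0 0 10.4;0 0 0 10.4;0 0 0 10.4;0 0 0 10.4"

```text
t: 41.38
eef_pos: [0.4472, -0.2138, 0.3065]
tool_rot: [-0.001, 0.864, 0.503, 0.0]
contact_force: [0.8, -0.2, -0.5]
gripper_width: 0.701
grasp_force: 0.0
```

Emit:
carry_out:
  rows: "-20 20 0 9.5;-18 10 0 0;0 0 0 0;0 0 0 0"

```text
t: 41.88
eef_pos: [0.4083, -0.1857, 0.3065]
tool_rot: [-0.001, 0.823, 0.568, -0.0]
contact_force: [0.6, 0.5, -0.4]
gripper_width: 0.703
grasp_force: 0.0
```

```bash
python3 q.py;python3 - <<'E'
from tr import *
T=read_camera("top");S=read_camera("side");R=read_camera("wrist");C=dict(top=T,side=S,wrist=R)
for n,p in dict(green=(.413,-.19),blue=(.444,-.266),grey=(.421,-.349)).items():tray(n,C,np.array(p))
tabs(R)
E
```

```text
[ 0.723  0.054 -0.447  1.945  0.024  1.15  -0.095] 41.875 [ 0.4083 -0.1857  0.3065] yaw -20.7 [-0.001  0.823  0.568 -0.   ]
tilt [-0.002  0.002] dir 137.0
   green top 0.89 [ 0.4194 -0.1826]
   green_hook top 0.75 [ 0.4201 -0.1854]
   green side 0.9 [ 0.4198 -0.1822]
   green_hook side 0.72 [ 0.4138 -0.1754]
   green wrist 0.83 [ 0.4174 -0.188 ]
   green_hook wrist 0.79 [ 0.4155 -0.1879]
   blue top 0.83 [ 0.4364 -0.2647]
   blue_hook top 0.61 [ 0.444  -0.2686]
   blue side 0.85 [ 0.4456 -0.2572]
   blue_hook side 0.96 [ 0.4459 -0.2538]
   blue wrist 0.64 [ 0.4475 -0.2679]
   blue_hook wrist 0.7 [ 0.4369 -0.2642]
   blue_hook wrist 0.48 [ 0.4229 -0.278 ]
   grey top 0.53 [ 0.4138 -0.3477]
   grey_hook top 0.46 [ 0.4231 -0.345 ]
   grey side 0.89 [ 0.4195 -0.3508]
   grey_hook side 0.58 [ 0.4236 -0.342 ]
   grey wrist 0.86 [ 0.4224 -0.3516]
   grey_hook wrist 0.62 [ 0.4187 -0.3452]
   tab blob [330. 323.] 112.0 at z.17 [ 0.417  -0.3576]
   tab blob [322. 238.] 74.0 at z.17 [ 0.4376 -0.2659]
   tab blob [270. 179.] 325.0 at z.17 [ 0.4121 -0.195 ]
```

The tilt is gone and joints 2 and 3 have room. Now for the green tray.

Emit:
carry_out:
  rows: "8 -2 -40 0;0 0 -50 0;0 0 -40 0;0 0 -20 0;0 0 0 0;0 0 0 0"

```text
t: 44.12
eef_pos: [0.4151, -0.189, 0.1569]
tool_rot: [-0.001, 0.824, 0.567, -0.0]
contact_force: [-0.1, 0.3, -0.4]
gripper_width: 0.7
grasp_force: 0.0
```

```bash
python3 q.py
```

```text
[ 0.683  0.249 -0.444  2.109  0.145  0.815 -0.215] 44.125 [ 0.4151 -0.189   0.1569] yaw -20.9 [-0.001  0.824  0.567 -0.   ]
tilt [-0.002  0.001] dir 148.0
```

Emit:
carry_out:
  rows: "0 0 0 0;0 0 0 0;0 0 0 0;0 0 0 0;0 0 0 0;0 0 0 0"
  claw: 3
  force: 50

```text
t: 44.88
eef_pos: [0.4148, -0.1892, 0.1567]
tool_rot: [-0.001, 0.824, 0.567, -0.001]
contact_force: [-0.8, 0.1, 6.5]
gripper_width: 0.131
grasp_force: 50.1
```

Emit:
carry_out:
  rows: "0 0 20 0;0 0 30 0;0 0 30 0;20 15 0 3;20 40 0 4;20 40 0 5;10 45 0 5;0 45 0 5;0 30 0 0;0 0 0 0"

```text
t: 46.12
eef_pos: [0.4838, 0.0302, 0.2349]
tool_rot: [-0.003, 0.698, 0.716, -0.001]
contact_force: [0.4, -0.8, -1.2]
gripper_width: 0.126
grasp_force: 48.9
```

Emit:
carry_out:
  rows: "0 0 0 0;0 0 0 0"

```text
t: 46.38
eef_pos: [0.4842, 0.0252, 0.2355]
tool_rot: [-0.002, 0.701, 0.713, -0.002]
contact_force: [0.0, -0.5, -2.1]
gripper_width: 0.137
grasp_force: 48.9
```

```bash
python3 q.py;python3 - <<'E'
from tr import *
T=read_camera("top");S=read_camera("side");R=read_camera("wrist");C=dict(top=T,side=S,wrist=R)
tray("green",C,np.array([.48,.025]),.08)
for c in C:
  for d in place_of(c,"mark")[:1]:print("mark",c,d["confidence"],np.round(d["centre"]),atz(C[c],d["centre"],.175).round(4))
a=cv2.resize(T["img"][150:260,190:330],(509,400),interpolation=2)[:,:400];b=cv2.resize(S["img"][100:260,170:330],(400,400),interpolation=2)
cv2.imwrite("pics/g2.png",cv2.hconcat([a,b]))
E
```

```text
[ 0.399  0.222 -0.656  1.954  0.157  1.02  -0.312] 46.375 [0.4842 0.0252 0.2355] yaw 1.0 [-0.002  0.701  0.713 -0.002]
tilt [-0.005  0.   ] dir 178.0
   green side 0.95 [0.488  0.0219]
   green_hook side 0.76 [0.4837 0.0324]
   green wrist 0.58 [0.4872 0.0263]
   green_hook wrist 0.58 [0.4838 0.028 ]
mark top 0.67 [270. 178.] [ 0.5805 -0.0375  0.175 ]
mark side 0.56 [238. 168.] [ 0.6021 -0.0328  0.175 ]
mark wrist 0.65 [409. 278.] [ 0.5899 -0.0318  0.175 ]
```

View pics/g2.png

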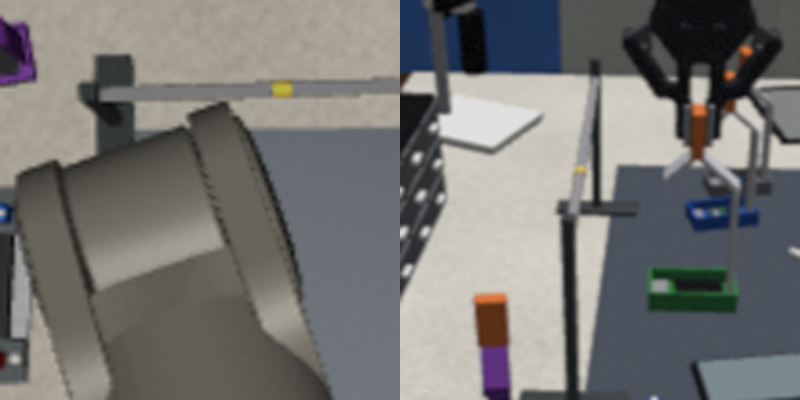

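The side view shows the green tray hanging upright from the gripper at (690,290) with its opening toward the bar. The bar is clear.

Emit:
carry_out:
  rows: "20 1 0 0;25 0 0 0;25 0 0 0;20 0 0 0;14 0 0 0;0 0 0 0;0 0 0 0;0 0 -20 0;0 0 -15 0;0 0 0 0"

```text
t: 48.38
eef_pos: [0.5867, 0.0267, 0.1988]
tool_rot: [-0.003, 0.701, 0.714, -0.003]
contact_force: [-0.0, -0.2, -2.0]
gripper_width: 0.133
grasp_force: 49.0
```

```bash
python3 q.py;python3 - <<'E'
from tr import *
R=read_camera("wrist");S=read_camera("side");C=dict(side=S,wrist=R)
tray("green",C,np.array([.588,.025]),.044)
for d in place_of("wrist","mark")[:1]:print("mark",d["confidence"],np.round(d["centre"]),atz(R,d["centre"],.175).round(4))
E
```

```text
[ 0.312  0.437 -0.603  1.766  0.281  1.034 -0.376] 48.375 [0.5867 0.0267 0.1988] yaw 1.1 [-0.003  0.701  0.714 -0.003]
tilt [-0.008 -0.   ] dir -180.0
   green side 0.91 [0.5857 0.024 ]
   green_hook side 0.81 [0.587  0.0333]
   green wrist 0.74 [0.5864 0.0305]
   green_hook wrist 0.79 [0.586  0.0292]
mark 0.92 [264. 313.] [ 0.589  -0.0332  0.175 ]
```

Emit:
carry_out:
  rows: "1.5 0 -5 0;0 0 -2 0;0 0 0 0;0 0 0 0"

```text
t: 49.32
eef_pos: [0.5899, 0.0272, 0.194]
tool_rot: [-0.002, 0.701, 0.714, -0.001]
contact_force: [0.1, 0.2, -2.1]
gripper_width: 0.133
grasp_force: 49.1
```

```bash
python3 q.py
```

```text
[ 0.309  0.445 -0.601  1.767  0.288  1.023 -0.381] 49.325 [0.5899 0.0272 0.194 ] yaw 1.1 [-0.002  0.701  0.714 -0.001]
tilt [-0.004  0.   ] dir 174.0
```

Emit:
carry_out:
  rows: "-1 0 -2 0;0 0 -1.5 0;0 0 0 0;0 0 0 0"

```text
t: 49.82
eef_pos: [0.5898, 0.0273, 0.1917]
tool_rot: [-0.001, 0.701, 0.714, -0.0]
contact_force: [0.9, 0.3, 5.9]
gripper_width: 0.13
grasp_force: 50.2
```

Emit:
carry_out:
  rows: "0.5 -20 0 0;0.5 -25 0 0;0.5 -25 0 0;0.5 -25 0 0;0.5 -20 0 0;0 0 0 0"

```text
t: 50.58
eef_pos: [0.5925, -0.0896, 0.1916]
tool_rot: [-0.0, 0.701, 0.713, -0.001]
contact_force: [1.4, -2.3, 5.5]
gripper_width: 0.131
grasp_force: 50.4
```

```bash
python3 q.py
```

```text
[ 0.479  0.454 -0.57   1.752  0.282  1.019 -0.178] 50.575 [ 0.5925 -0.0896  0.1916] yaw 0.9 [-0.     0.701  0.713 -0.001]
tilt [-0.001 -0.   ] dir -159.0
```

Sliding well. On to about rail y = -150.

Emit:
carry_out:
  rows: "0.5 -25 0 0;0.6 -25 0 0;0.6 -25 0 0;0.6 -25 0 0;0.6 -20 0 0;0.3 -11 0 0;0 0 0 0;0 0 0 0"

```text
t: 51.58
eef_pos: [0.5955, -0.2182, 0.1916]
tool_rot: [-0.001, 0.7, 0.714, -0.0]
contact_force: [1.1, 1.9, 5.4]
gripper_width: 0.131
grasp_force: 50.5
```

```bash
python3 q.py
```

```text
[ 0.64   0.503 -0.532  1.667  0.285  1.051  0.038] 51.575 [ 0.5955 -0.2182  0.1916] yaw 1.1 [-0.001  0.7    0.714 -0.   ]
tilt [-0.002  0.001] dir 150.0
```

Emit:
carry_out:
  rows: "0 0 0 0;0 0 0 0;0 0 0 0;0 0 0 0;0 0 20 0;0 0 40 0;0 0 40 0;-40 -15 0 5;-40 -15 0 5;-40 -15 0 5"
  claw: 50

```text
t: 52.82
eef_pos: [0.4737, -0.2642, 0.2921]
tool_rot: [-0.0, 0.6, 0.8, -0.001]
contact_force: [-0.4, -0.4, -0.1]
gripper_width: 0.585
grasp_force: 0.0
```

Emit:
carry_out:
  rows: "-32 -2 0 0;0 0 0 0;0 0 0 0"

```text
t: 53.2
eef_pos: [0.4436, -0.2657, 0.2918]
tool_rot: [-0.0, 0.601, 0.799, -0.001]
contact_force: [0.3, 1.0, 0.7]
gripper_width: 0.583
grasp_force: 0.0
```

```bash
python3 q.py;python3 - <<'E'
from tr import *
T=read_camera("top");S=read_camera("side");R=read_camera("wrist");C=dict(top=T,side=S,wrist=R)
for n,p in dict(blue=(.444,-.266),grey=(.421,-.349)).items():tray(n,C,np.array(p))
tray("green",C,np.array([.595,-.218]),.035)
tabs(R)
b=cv2.resize(S["img"][90:250,200:360],(400,400),interpolation=2)
cv2.imwrite("pics/g3.png",cv2.hconcat([cv2.resize(R["img"],(400,400)),b]))
E
```

```text
[ 0.942  0.213 -0.603  1.821  0.134  1.149  0.574] 53.2 [ 0.4436 -0.2657  0.2918] yaw 16.1 [-0.     0.601  0.799 -0.001]
tilt [-0.002 -0.002] dir -139.0
   blue top 0.91 [ 0.4445 -0.2607]
   blue_hook top 0.6 [ 0.4448 -0.2623]
   blue side 0.97 [ 0.4468 -0.2485]
   blue_hook side 0.6 [ 0.4514 -0.2586]
   blue wrist 0.59 [ 0.4422 -0.2623]
   blue_hook wrist 0.63 [ 0.4411 -0.2653]
   grey top 0.77 [ 0.3897 -0.3172]
   grey_hook top 0.71 [ 0.3965 -0.3235]
   grey side 0.88 [ 0.4023 -0.3194]
   grey_hook side 0.96 [ 0.3928 -0.3546]
   grey wrist 0.89 [ 0.404  -0.3245]
   grey_hook wrist 0.68 [ 0.3975 -0.3254]
   green top 0.83 [ 0.599  -0.2164]
   green_hook top 0.55 [ 0.5895 -0.2182]
   green side 0.81 [ 0.5989 -0.2161]
   green_hook side 0.93 [ 0.5935 -0.2154]
   green wrist 0.83 [ 0.5963 -0.2182]
   green_hook wrist 0.85 [ 0.5977 -0.2159]
   tab blob [189. 226.] 77.0 at z.17 [ 0.3951 -0.3265]
   tab blob [497. 188.] 522.0 at z.17 [ 0.638  -0.2194]
   tab blob [261. 178.] 353.5 at z.17 [ 0.444  -0.2666]
```

View pics/g3.png

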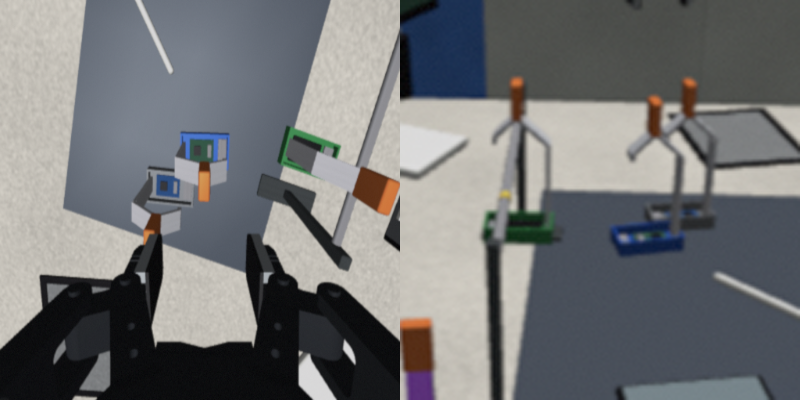

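The wrist view shows the green tray hanging on the bar and the blue tray centred at (205,160), parallel to the tool. The grey tray has been knocked to about (.398,-.325). I'm picking blue now.

Emit:
carry_out:
  rows: "0 0 -50 0;0 0 -45 0;0 0 -25 0;0 0 -15 0;0 0 0 0;0 0 0 0"

```text
t: 55.45
eef_pos: [0.4434, -0.2662, 0.1566]
tool_rot: [-0.0, 0.601, 0.799, -0.001]
contact_force: [-1.0, 0.3, -0.3]
gripper_width: 0.585
grasp_force: 0.0
```

Emit:
carry_out:
  rows: "0 0 0 0;0 0 0 0;0 0 0 0;0 0 0 0;0 0 0 0"
  claw: 3

```text
t: 56.08
eef_pos: [0.443, -0.2662, 0.1562]
tool_rot: [-0.001, 0.601, 0.799, -0.001]
contact_force: [-0.0, -0.2, 6.5]
gripper_width: 0.133
grasp_force: 50.6
```

```bash
python3 q.py
```

```text
[ 0.889  0.366 -0.569  1.972  0.257  0.875  0.463] 56.075 [ 0.443  -0.2662  0.1562] yaw 16.0 [-0.001  0.601  0.799 -0.001]
tilt [-0.003 -0.001] dir -151.0
```

Emit:
carry_out:
  rows: "0 0 20 0;0 0 30 0;0 0 30 0;5 45 0 -3;5 50 0 -4;5 50 0 -4;10 50 0 -4;10 50 0 0;9 48 0 0;0 0 0 0"

```text
t: 57.32
eef_pos: [0.4864, 0.0318, 0.2355]
tool_rot: [-0.002, 0.698, 0.716, -0.0]
contact_force: [-0.3, 0.2, -1.7]
gripper_width: 0.131
grasp_force: 49.6
```

Emit:
carry_out:
  rows: "0 0 0 0;0 0 0 0;0 0 0 0"

```text
t: 57.7
eef_pos: [0.4864, 0.026, 0.2354]
tool_rot: [-0.001, 0.701, 0.713, -0.001]
contact_force: [-0.1, -0.1, -1.9]
gripper_width: 0.131
grasp_force: 49.6
```

```bash
python3 q.py;python3 - <<'E'
from tr import *
T=read_camera("top");S=read_camera("side");R=read_camera("wrist");C=dict(top=T,side=S,wrist=R)
tray("blue",C,np.array([.487,.027]),.08)
for d in place_of("wrist","mark")[:1]:print("mark",d["confidence"],np.round(d["centre"]),atz(R,d["centre"],.175).round(4))
E
```

```text
[ 0.468  0.241 -0.742  1.946  0.189  1.028 -0.342] 57.7 [0.4864 0.026  0.2354] yaw 0.9 [-0.001  0.701  0.713 -0.001]
tilt [-0.004 -0.   ] dir -180.0
   blue side 0.92 [0.4816 0.0395]
   blue_hook side 0.92 [0.4867 0.0212]
   blue_hook wrist 0.68 [0.4851 0.0289]
mark 0.86 [408. 280.] [ 0.5911 -0.0325  0.175 ]
```

Emit:
carry_out:
  rows: "20 1 0 0;25 0 0 0;25 0 0 0;20 0 0 0;13 0 0 0;0 0 0 0;0 0 0 0;0 0 -20 0;0 0 -16 0;0 0 0 0"

```text
t: 59.6
eef_pos: [0.5879, 0.0277, 0.1972]
tool_rot: [-0.003, 0.701, 0.714, -0.003]
contact_force: [0.7, -0.4, -1.5]
gripper_width: 0.132
grasp_force: 49.7
```

Emit:
carry_out:
  rows: "0 0 -4 0;0 0 -2 0;0 0 -1.5 0;0 0 0 0;0 0 0 0"

```text
t: 60.22
eef_pos: [0.5896, 0.0281, 0.1922]
tool_rot: [-0.001, 0.701, 0.714, -0.001]
contact_force: [-0.2, -0.8, -1.7]
gripper_width: 0.136
grasp_force: 49.6
```

```bash
python3 q.py
```

```text
[ 0.361  0.464 -0.677  1.765  0.331  1.032 -0.419] 60.225 [0.5896 0.0281 0.1922] yaw 1.1 [-0.001  0.701  0.714 -0.001]
tilt [-0.004  0.   ] dir 174.0
```

Emit:
carry_out:
  rows: "0 0 -2 0;0 0 -1 0;0 0 0 0;0 0 0 0"

```text
t: 60.72
eef_pos: [0.59, 0.0283, 0.1911]
tool_rot: [-0.001, 0.701, 0.714, -0.001]
contact_force: [-4.5, -0.6, 12.7]
gripper_width: 0.132
grasp_force: 51.9
```

Emit:
carry_out:
  rows: "-1 0 1 0;0.3 -20 0 0;0.5 -25 0 0;0.5 -25 0 0;0.5 -25 0 0;0.5 -25 0 0;0.5 -25 0 0;0.5 -25 0 0;0.3 -16 0 0;0 0 0 0"

```text
t: 61.98
eef_pos: [0.5939, -0.1609, 0.1912]
tool_rot: [0.001, 0.702, 0.713, -0.0]
contact_force: [4.3, -2.2, 4.5]
gripper_width: 0.132
grasp_force: 50.6
```

Emit:
carry_out:
  rows: "0 0 0 0;0 0 0 0"

```text
t: 62.22
eef_pos: [0.5939, -0.1608, 0.1912]
tool_rot: [0.001, 0.701, 0.713, -0.001]
contact_force: [6.0, -3.8, 4.0]
gripper_width: 0.134
grasp_force: 50.6
```

```bash
python3 q.py
```

```text
[ 0.627  0.492 -0.628  1.712  0.33   1.043 -0.097] 62.225 [ 0.5939 -0.1608  0.1912] yaw 0.9 [ 0.001  0.701  0.713 -0.001]
tilt [ 0.001 -0.003] dir -73.0
```

Emit:
carry_out:
  rows: "1.5 1 0 0;0 0 0 0;0 0 0 0;0 0 0 0;0 0 0 0"
  claw: 50

```text
t: 62.85
eef_pos: [0.5935, -0.1568, 0.1899]
tool_rot: [-0.002, 0.701, 0.714, -0.001]
contact_force: [0.1, -0.2, 0.2]
gripper_width: 0.577
grasp_force: 0.0
```

Emit:
carry_out:
  rows: "0 0 20 0;0 0 40 0;0 0 40 0;-40 -30 0 5;-50 -45 0 5;-50 -45 0 4;-45 -45 0 0;-10 0 0 0;0 0 0 0;0 0 0 0"

```text
t: 64.1
eef_pos: [0.4082, -0.3133, 0.2908]
tool_rot: [-0.001, 0.607, 0.795, -0.001]
contact_force: [-0.1, 0.3, 0.5]
gripper_width: 0.585
grasp_force: 0.0
```

```bash
python3 q.py;python3 - <<'E'
from tr import *
T=read_camera("top");S=read_camera("side");R=read_camera("wrist");C=dict(top=T,side=S,wrist=R)
tray("grey",C,np.array([.398,-.325]))
tray("blue",C,np.array([.594,-.16]),.035)
tray("green",C,np.array([.596,-.218]),.035)
tabs(R)
b=cv2.resize(T["img"][150:290,270:410],(400,400),interpolation=2)
cv2.imwrite("pics/g4.png",cv2.hconcat([R["img"][:, 60:460],cv2.resize(b,(384,384))]))
E
```

```text
[ 1.105  0.218 -0.66   1.825  0.148  1.149  0.661] 64.1 [ 0.4082 -0.3133  0.2908] yaw 15.2 [-0.001  0.607  0.795 -0.001]
tilt [-0.002 -0.001] dir -160.0
   grey top 0.91 [ 0.3899 -0.3335]
   grey_hook top 0.93 [ 0.3989 -0.3226]
   grey side 0.59 [ 0.4066 -0.3104]
   grey_hook side 0.9 [ 0.4014 -0.322 ]
   grey wrist 0.83 [ 0.4016 -0.3197]
   grey_hook wrist 0.77 [ 0.3961 -0.3241]
   blue top 0.57 [ 0.5832 -0.1608]
   blue_hook top 0.79 [ 0.59   -0.1607]
   blue side 0.94 [ 0.6007 -0.1537]
   blue_hook side 0.6 [ 0.6011 -0.1726]
   blue wrist 0.73 [ 0.5978 -0.156 ]
   green top 0.82 [ 0.5965 -0.2172]
   green_hook top 0.83 [ 0.5941 -0.2167]
   green side 0.74 [ 0.5971 -0.2156]
   green_hook side 0.69 [ 0.5927 -0.1995]
   green wrist 0.92 [ 0.597  -0.2166]
   tab blob [248. 190.] 350.5 at z.17 [ 0.3998 -0.3274]
```

View pics/g4.png

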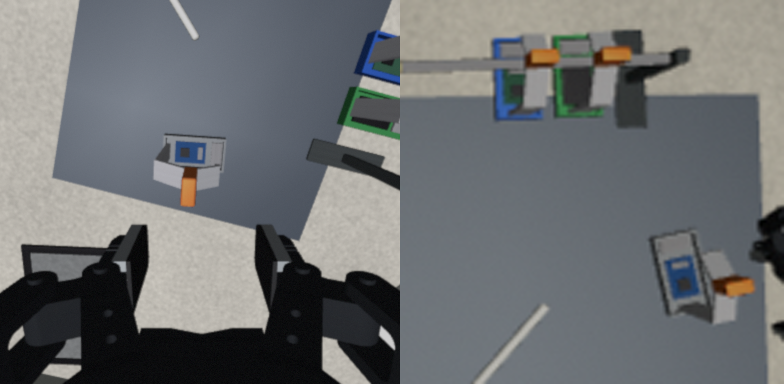

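Blue and green hang on the waiting part. Grey is at wrist (190,160), about 4° off the tool's yaw, so I'll measure that.

```bash
python3 - <<'E'
from h import *
R=read_camera("wrist")
a,b=[atz(R,p,.02)[:2] for p in((223,133),(285,138))];v=b-a;print("grey yaw",np.degrees(np.arctan2(v[1],v[0])),np.hypot(*v))
for p in((248,176),(248,190),(248,204)):print(atz(R,p,.189).round(4),atz(R,p,.15).round(4))
for d in outline_of("wrist","tray_grey")[:1]:
    m=d["pixels"].astype(np.uint8);ys,xs=np.nonzero(m);print(xs.min(),xs.max(),ys.min(),ys.max())
E
```

```text
grey yaw 10.464002977093141 0.0789725181205605
[ 0.3947 -0.3122  0.189 ] [ 0.3955 -0.3222  0.15  ]
[ 0.3976 -0.3232  0.189 ] [ 0.3988 -0.3349  0.15  ]
[ 0.4005 -0.3344  0.189 ] [ 0.4022 -0.348   0.15  ]
216 286 134 205
```

Emit:
carry_out:
  rows: "-11 -10 -40 -4;0 0 -50 0;0 0 -25 0;0 0 -19 0;0 0 0 0;0 0 0 0"

```text
t: 66.45
eef_pos: [0.3961, -0.3249, 0.1568]
tool_rot: [-0.001, 0.636, 0.772, -0.001]
contact_force: [-0.6, -0.9, 1.0]
gripper_width: 0.586
grasp_force: 0.0
```

```bash
python3 q.py; python3 - <<'E'
from h import *
R=read_camera("wrist")
for d in place_of("wrist","tray_grey_hook"):print(d["confidence"],atz(R,d["centre"],.145).round(4))
E
```

```text
[ 1.064  0.365 -0.604  1.98   0.27   0.877  0.509] 66.45 [ 0.3961 -0.3249  0.1568] yaw 11.1 [-0.001  0.636  0.772 -0.001]
tilt [-0.003 -0.001] dir -163.0
0.57 [ 0.3991 -0.3235  0.145 ]
```

Emit:
carry_out:
  rows: "0 0 0 0;0 0 0 0;0 0 0 0;0 0 0 0;0 0 0 0"
  claw: 3

```text
t: 67.18
eef_pos: [0.3954, -0.3246, 0.1559]
tool_rot: [-0.002, 0.636, 0.772, -0.001]
contact_force: [0.4, -0.4, -1.8]
gripper_width: 0.136
grasp_force: 52.2
```

```bash
python3 q.py
```

```text
[ 1.064  0.366 -0.604  1.981  0.27   0.876  0.509] 67.175 [ 0.3954 -0.3246  0.1559] yaw 11.1 [-0.002  0.636  0.772 -0.001]
tilt [-0.004 -0.   ] dir -179.0
```

Emit:
carry_out:
  rows: "0 0 20 0;0 0 30 0;0 0 30 0;10 50 0 -3;10 55 0 -3;10 55 0 -2;15 55 0 -2;20 55 0 0;15 50 0 0;11 31 0 0"

```text
t: 68.42
eef_pos: [0.4868, 0.0293, 0.2363]
tool_rot: [-0.001, 0.699, 0.715, -0.001]
contact_force: [0.4, -0.4, -1.4]
gripper_width: 0.134
grasp_force: 52.1
```

Emit:
carry_out:
  rows: "0 0 0 0;0 0 0 0;0 0 0 0"

```text
t: 68.8
eef_pos: [0.4862, 0.0249, 0.2358]
tool_rot: [-0.001, 0.701, 0.713, -0.002]
contact_force: [0.1, 0.2, -1.6]
gripper_width: 0.131
grasp_force: 52.1
```

```bash
python3 q.py;python3 - <<'E'
from tr import *
S=read_camera("side");R=read_camera("wrist");C=dict(side=S,wrist=R)
tray("grey",C,np.array([.487,.027]),.08)
for d in place_of("wrist","mark")[:1]:print("mark",d["confidence"],np.round(d["centre"]),atz(R,d["centre"],.175).round(4))
cv2.imwrite("pics/g5.png",cv2.resize(S["img"][90:250,170:350],(450,400),interpolation=2))
E
```

```text
[ 0.545  0.26  -0.834  1.942  0.222  1.038 -0.37 ] 68.8 [0.4862 0.0249 0.2358] yaw 0.9 [-0.001  0.701  0.713 -0.002]
tilt [-0.004 -0.   ] dir -175.0
   grey side 0.73 [0.4848 0.0238]
   grey wrist 0.71 [0.4893 0.0252]
   grey_hook wrist 0.73 [0.485  0.0249]
mark 0.95 [409. 278.] [ 0.5916 -0.0321  0.175 ]
```

View pics/g5.png

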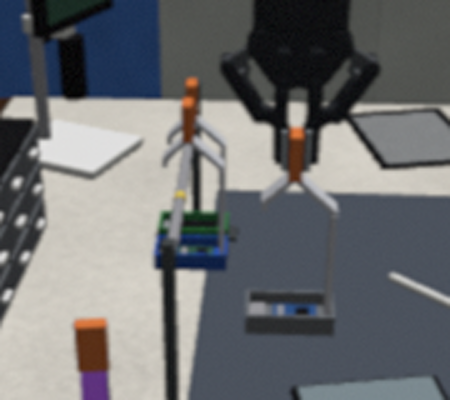

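The grey tray hangs upright in the gripper at (290,310), and the other two hang on the bar at (190,240). Same procedure again.

Emit:
carry_out:
  rows: "20 2 0 0;25 0 0 0;25 0 0 0;20 0 0 0;13 0 0 0;0 0 0 0;0 0 0 0;0 0 -20 0;0 0 -16 0;0 0 0 0"

```text
t: 70.5
eef_pos: [0.5879, 0.0278, 0.1977]
tool_rot: [-0.003, 0.701, 0.714, -0.003]
contact_force: [0.1, -0.9, -0.9]
gripper_width: 0.129
grasp_force: 52.1
```

Emit:
carry_out:
  rows: "0 0 -5 0;0 0 -2 0;0 0 -1.5 0;0 0 0 0;0 0 0 0"

```text
t: 71.12
eef_pos: [0.5897, 0.0284, 0.1917]
tool_rot: [-0.001, 0.701, 0.714, -0.001]
contact_force: [-0.5, -0.1, -1.6]
gripper_width: 0.132
grasp_force: 52.0
```

```bash
python3 q.py
```

```text
[ 0.416  0.486 -0.756  1.762  0.378  1.048 -0.457] 71.125 [0.5897 0.0284 0.1917] yaw 1.1 [-0.001  0.701  0.714 -0.001]
tilt [-0.003  0.   ] dir 173.0
```

Emit:
carry_out:
  rows: "0 0 -1.5 0;0 0 -1 0;0 0 0 0;0 0 0 0"

```text
t: 71.62
eef_pos: [0.5899, 0.0284, 0.1907]
tool_rot: [-0.001, 0.701, 0.714, -0.001]
contact_force: [-4.0, -0.7, 10.5]
gripper_width: 0.133
grasp_force: 54.1
```

Emit:
carry_out:
  rows: "-0.7 0 0.5 0;0.3 -20 0 0;0.5 -25 0 0;0.5 -25 0 0;0.5 -25 0 0;0.5 -20 0 0;0.3 -8 0 0;0.3 0 0 0;0 0 0 0"

```text
t: 72.75
eef_pos: [0.5925, -0.0956, 0.1907]
tool_rot: [-0.001, 0.701, 0.713, -0.0]
contact_force: [-0.8, 1.2, 8.3]
gripper_width: 0.133
grasp_force: 53.6
```

```bash
python3 q.py
```

```text
[ 0.602  0.496 -0.731  1.742  0.375  1.05  -0.242] 72.75 [ 0.5925 -0.0956  0.1907] yaw 1.0 [-0.001  0.701  0.713 -0.   ]
tilt [-0.002  0.   ] dir 166.0
```

Emit:
carry_out:
  rows: "0 0 0 0;0 0 0 0;0 0 0 0;0 0 0 0;0 0 0 0"
  claw: 50

```text
t: 73.38
eef_pos: [0.5917, -0.0947, 0.1894]
tool_rot: [-0.002, 0.701, 0.714, -0.001]
contact_force: [-0.7, 0.2, -0.2]
gripper_width: 0.587
grasp_force: 0.0
```

Emit:
carry_out:
  rows: "0 0 20 0;0 0 40 0;0 0 40 0;-50 0 0 0;-50 0 0 0;-20 40 0 0;0 60 0 0;0 0 0 0;0 0 0 0;0 0 0 0"

```text
t: 74.62
eef_pos: [0.472, 0.0041, 0.2898]
tool_rot: [-0.001, 0.701, 0.713, -0.001]
contact_force: [0.4, -0.0, 0.0]
gripper_width: 0.589
grasp_force: 0.0
```

```bash
python3 q.py;python3 - <<'E'
from tr import *
T=read_camera("top");S=read_camera("side");C=dict(top=T,side=S)
for n,p in dict(grey=(.5925,-.0956),blue=(.594,-.159),green=(.596,-.218)).items():tray(n,C,np.array(p),.035)
b=cv2.resize(S["img"][90:384,150:400],(400,470),interpolation=2);a=cv2.resize(T["img"][150:290,110:400][:, :],(800,386))[:, :]
cv2.imwrite("pics/f1.png",cv2.hconcat([cv2.resize(T["img"][150:290,250:390],(400,470)),b]))
for n in("red","blue","yellow","green"):
  o=outline_of("top",f"knob_{n}_grip")[:1]
  for d in o:
    c=max(cv2.findContours(d["pixels"].astype(np.uint8),0,2)[0],key=cv2.contourArea);print(n,cv2.minAreaRect(c))
E
```

```text
[ 0.668  0.173 -0.888  1.902  0.147  1.138 -0.259] 74.625 [0.472  0.0041 0.2898] yaw 0.9 [-0.001  0.701  0.713 -0.001]
tilt [-0.004  0.   ] dir 179.0
   grey top 0.79 [ 0.5903 -0.097 ]
   grey side 0.87 [ 0.6024 -0.1051]
   grey_hook side 0.72 [ 0.5954 -0.1067]
   blue top 0.93 [ 0.5918 -0.1558]
   blue_hook top 0.64 [ 0.5929 -0.1624]
   blue side 0.97 [ 0.5979 -0.1439]
   blue_hook side 0.73 [ 0.5967 -0.1567]
   green top 0.8 [ 0.5905 -0.2138]
   green_hook top 0.95 [ 0.5979 -0.2184]
   green side 0.79 [ 0.6008 -0.2308]
   green_hook side 0.66 [ 0.5922 -0.2228]
red ((181.5, 248.5), (9.0, 17.0), 90.0)
blue ((158.85293579101562, 227.04922485351562), (79.27202606201172, 54.79349899291992), 3.301865816116333)
yellow ((130.5, 206.5), (9.0, 19.0), 90.0)
green ((127.55000305175781, 246.64999389648438), (9.803061485290527, 18.973665237426758), 71.56505584716797)
```

View pics/f1.png

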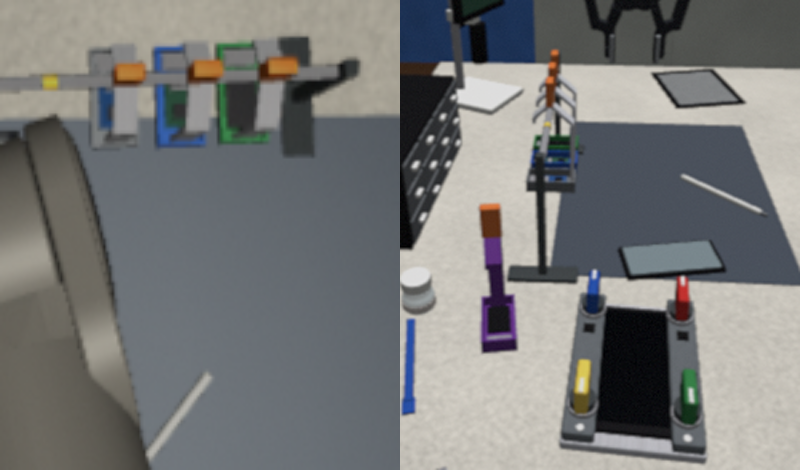

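The top view shows the grey, blue and green trays hanging level at (113,95), (180,95) and (245,90), beyond the mark at (50,82). The side view shows all four knobs pointing outward along the fixture, with the phone, jar and purple tray untouched. Handing in.

```bash
python3 -c "
from station import *
print(hand_in())"
```

```text
the job is handed in; nothing more can be done
None
```

I turned the four knobs home in the order red, yellow, green, blue, and hung the green, blue and grey trays (there was no red one) in the waiting part. The job is handed in with no verdict shown.

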